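Fetch the pigment tin from behind the jug and the bottle

ROBOT

A 6-joint arm with a two-finger parallel gripper is mounted at the origin on the work surface. World frame = base frame: x ahead of the robot, y to its left, z up, the work surface at z = 0. Lengths are in m, angles in rad, forces in N, time in s.
With the tool pointing down it reaches from about 0.25 to 0.725 m from the base axis. Payload 4 kg.
Tool frame: the origin (TCP) lies at the very end of the fingers, on their centre line; the grasp point (between the pads) lies 19 mm behind it; y points along the fingers, z is the direction in which the jaws open and shut, and the axes are right-handed (so a half turn about y gives the same grasp; the last joint's range is limited). The gripper opens to 85 mm and grips with 20 to 120 N. Pads are 22 mm wide; open, the fingers measure 114 mm over their backs; the gripper's body (76 mm by 85 mm) begins 54 mm behind the grasp point. The pads swing forward as they close: fully open they stand 13 mm farther back than shut.
Start: joints at [1.34, 0.241, 0.005, 1.335, 0, 1.571], TCP at [0.114, 0.487, 0.231] pointing down, gripper open.
Joint ranges: [-2.72, 2.72], [-1.05, 1.87], [-1.09, 1.28], [-1.99, 2.15], [-1.42, 1.44], [-3.14, 3.14]. Speed limits (rad/s): [2.79, 2.79, 3.14, 3.14, 3.14, 3.14].

INTERFACE

Orientations are given as a unit quaternion [x, y, z, w].
In Python, from workcell import bot gives the robot as it stands. The module is installed in compiled form; this text tells all that it offers.
- The arm moves only by the tool move_arm, never from a script. Its argument "increments" is a list of rows, each an object with "grip": the closure, from 0 (fully open) to 1 (shut); "linear": the shift along the tool's x, y, z scaled (see below), a list of three; "twist": the turn about the tool's y scaled (see below). A call has exactly 5 rows; each row shifts and turns the pose as measured when the row begins, along the tool's axes as they then stand; what a row does not reach is not made up. The controller multiplies each number of a shift by 0.2 m and each number of a turn by 2 rad. A row lasts 1/10 s, in which the tool goes at most 50 mm and 8.59 degrees, less where a joint would pass 70% of its speed; a pose out of reach is approached as far as the arm can. A call with a number of a shift or a turn outside -1 to 1 is refused whole. A call with a gripper value outside its range is refused whole. The fingers move at their own pace and stop on an object; the grip force is fixed at half the most. Time passes only in rows, so rows that do not move let the fingers close, or fill a call up. It gives the time, the measured TCP pose, the force and the opening at its end, in the units of the state.
- bot.get_obs(): the state, without advancing time (a new reading comes with each control period).
- bot.camera(name): name is "scene" or "top"; returns (picture, depth): 400x640x3 uint8, blue, green, red; 400x640 float32, m along the optical axis (not along the pixel's ray), 0 where there is no reading.
- bot.camera_params(name): a dict with "camera_matrix" (3x3 intrinsics, pixels), "rvec" (rotation vector, rad) and "tvec" (3), from world to camera coordinates, as OpenCV has them. Camera axes: x right, y down, z forward; pixel columns grow to the right and rows downward; lengths in m; the calibration is good to about 2 mm. A picture is of the moment at which its call begins. camera_params takes no time and is no camera call.
- bot.job_done(): hands the job in, once; it reports no verdict.
The state is a dict: "clock": time; "joint_pos": joint angles; "joint_vel": joint speeds; "tau": joint torques, N m; "eef_pos": TCP position; "tool_rot": TCP orientation; "ft_force": force on the tool from outside, world axes, zero at the start; "ft_torque": the same for the moment, N m; "grip_width": finger opening in m.
Only numpy, scipy, OpenCV 4.12 (cv2) and the standard library are available. Lean on these libraries where they do the work, as an engineer would, in place of code of your own. Each camera call takes 0.05 s, during which the arm holds its last target. There are 200 camera calls.

TASK

The low steel tin is needed on the weighing scale, but on the plywood stand the flat-sided jug and the round bottle block the way to it. First stand the jug and the bottle aside, upright, on the dark metal tray; then set the tin upright in the middle of the scale's round pan; and then put the jug and the bottle back on the stand, each exactly where it stood at the start and the jug turned the way it was. Knock nothing over, and leave the little amber jar and the square pot at the back of the stand where they are.

Things in the scene. Friction and masses are not known exactly. Their poses are not given: they have to be found in the camera images.
- jug_mid (a point): White plastic flat-sided jug with a short round cap, loose, upright; body 50 mm deep (x) by 80 mm wide (y) and 105 mm high with flat upright faces, a cap of 30 mm diameter on it (15 mm off-centre towards +y), 130 mm high in all. About 0.4 kg. The point is on its axis half-way up, 65 mm above its underside. Stands at the front of the stand, left or right, its 80 mm side along the stand's width. Its z axis points up.
- bottle_mid (a point): White round plastic bottle with a black cap, loose, upright; 52 mm diameter and straight up to 98 mm above its underside, then a shoulder, neck and 30 mm cap, 130 mm high in all. About 0.3 kg. The point is on its axis half-way up, 65 mm above its underside. Stands at the front of the stand beside the jug. Its z axis points up.
- tin_mid (a point): Low round steel tin, loose, upright; 52 mm diameter, 50 mm high. About 0.2 kg. The point is on its axis, 25 mm above its underside. Stands in the middle of the stand, some 10 mm behind the jug and the bottle; the jug and the bottle are so close and tall that a gripper's body does not fit over the tin until they are gone. Its z axis points up.
- jar_mid (a point): Small amber glass jar with a dark lid, loose, 38 mm diameter, 70 mm high, at the back of the stand, left (+y of the stand). The point is at its centre, 35 mm up. Leave it alone. Its z axis points up.
- pot_mid (a point): Small square grey plastic pot with a black lid, loose, 39 by 39 mm, 58 mm high, at the back of the stand, right (-y of the stand). The point is at its centre, 29 mm up. Leave it alone. Its z axis points up.
- stand: Plywood stand, fixed: a board 200 mm deep (x) by 240 mm wide (y), its upper face 12 mm above the table, with a 10 mm thick edging along the back (+x) that rises to 36 mm and 8 mm thick edgings along both sides that rise to 26 mm; open at the front (-x, towards the robot). Origin at the centre of its underside. It lies left, ahead or right of the robot.
- tray: Empty dark metal tray, fixed: 160 mm (x) by 260 mm (y), floor 4 mm thick (upper face 4 mm above the table), rim 4 mm thick and 12 mm high all round. Origin at the centre of its underside. It lies left, ahead or right of the robot.
- pan (a point): Centre of the upper face of the scale's round aluminium pan, 130 mm diameter, 38 mm above the table. The scale's grey housing, fixed, is 200 mm (x) by 160 mm (y) by 30 mm high, with its dark display towards the robot (-x), the pan lying 30 mm from the housing's centre towards +x. It lies left, ahead or right of the robot.
There are look-alikes about, which are no part of the job. What is shaped like the part that bears tin_mid but pink is not meant.

How it is judged:
By the outcome, as a careful person would: the job done as asked, in the order asked, and still so for the second after the job is handed in, with the robot touching nothing.
It also fails if it takes over 128 s, if anything falls off the work surface, if the arm or the gripper's body presses on something with over 40 N, if the wrist force passes 120 N, or if a joint passes its speed limit or range.

## Working session

There is one attempt and no reset: what is moved stays moved. The work goes in short steps, Python scripts to look and compute and a tool call to move; the robot and the scene stay as the last step left them, time stands still between calls to the robot, and variables do not carry over. Pictures are saved under pics/ and viewed, about 12 in all and at most 16, crops included, and the job is handed in when it is done.

Besides the shell and the picture viewer there is one more tool, called after "Emit:" as name(argument=value, ...), one argument or row to a line, values as JSON. move_arm: Moves the arm, as the interface text tells. Its arguments: {"type":"object","properties":{"increments":{"type":"array"}},"required":["increments"]}

```bash
mkdir -p pics
cat > h.py <<'E'
import numpy as np, cv2
from workcell import bot
from scipy.spatial.transform import Rotation as R
def cam(n):
    p=bot.camera_params(n); K=np.array(p["camera_matrix"]); Rm=cv2.Rodrigues(np.array(p["rvec"],float))[0]; t=np.array(p["tvec"],float).ravel()
    return K,Rm,t
def cloud(n,d):
    K,Rm,t=cam(n); v,u=np.mgrid[0:d.shape[0],0:d.shape[1]]
    P=np.stack([(u-K[0,2])/K[0,0]*d,(v-K[1,2])/K[1,1]*d,d],-1)
    return (P-t)@Rm
def ray(n,u,v,z):
    K,Rm,t=cam(n); c=-Rm.T@t; r=Rm.T@np.array([(u-K[0,2])/K[0,0],(v-K[1,2])/K[1,1],1]); return c+r*(z-c[2])/r[2]
def state():
    o=bot.get_obs(); print({k:np.round(o[k],4).tolist() for k in("clock","joint_pos","eef_pos","ft_force","grip_width")}); print(np.round(R.from_quat(o["tool_rot"]).as_matrix(),3).tolist())
    return o
E
python3 - <<'E'
from h import *
state()
for n in("top","scene"):
    im,d=bot.camera(n); cv2.imwrite(f"pics/{n}0.png",im); np.savez(f"{n}0.npz",im=im,d=d)
    K,Rm,t=cam(n); print(n,K.round(1).tolist(),(-Rm.T@t).round(3))
E
```

```text
{'clock': 0.0, 'joint_pos': [1.34, 0.2414, 0.0037, 1.3352, 0.0, 1.5708], 'eef_pos': [0.1142, 0.4861, 0.2304], 'ft_force': [0.0122, -0.2721, -0.8915], 'grip_width': 0.0852}
[[0.973, -0.0, 0.229], [-0.229, -0.002, 0.973], [-0.0, -1.0, -0.002]]
top [[447.5, 0.0, 321.1], [0.0, 447.5, 196.5], [0.0, 0.0, 1.0]] [ 0.302 -0.016  1.085]
scene [[492.6, 0.0, 321.8], [0.0, 492.6, 200.5], [0.0, 0.0, 1.0]] [ 1.296 -0.091  1.274]
```

View pics/top0.png

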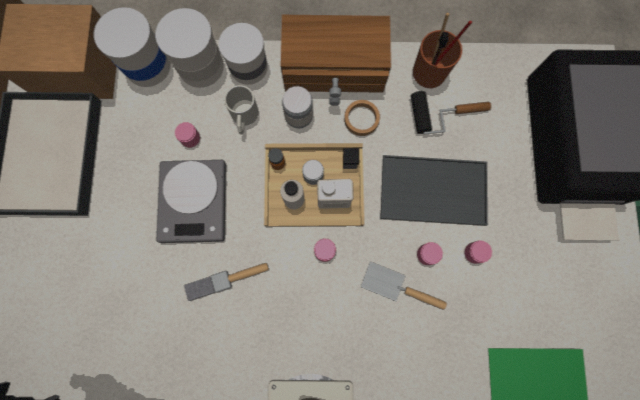

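View pics/scene0.png

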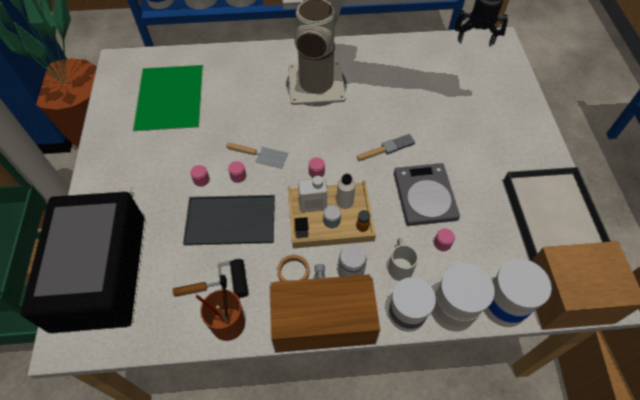

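Top view: stand around (314,186) with the bottle (291,190), jug (335,192), tin (313,171), jar (277,158) and pot (351,158); tray at (434,190) to the right (-y), scale pan at (190,187) to the left (+y). The pink tins are decoys. The scene view agrees.

```bash
python3 - <<'E'
from h import *
for n in("top","scene"):
    f=np.load(f"{n}0.npz"); im,d=f["im"],f["d"]; P=cloud(n,d); ok=d>0
    print(n,"table z",np.median(P[250:340,250:360,2][ok[250:340,250:360]]) if n=="top" else np.median(P[100:130,220:300,2]))
    def lay(lo,hi,x0,x1,y0,y1,name):
        m=ok&(P[...,2]>lo)&(P[...,2]<hi)&(P[...,0]>x0)&(P[...,0]<x1)&(P[...,1]>y0)&(P[...,1]<y1)
        k,l,s,c=cv2.connectedComponentsWithStats(m.astype(np.uint8))
        for i in range(1,k):
            if s[i,4]<25: continue
            q=P[l==i]; r=cv2.minAreaRect((q[:,:2]*1000).astype(np.float32))
            print(name,s[i].tolist(),"mean",q.mean(0).round(4),"rect c",np.round(r[0],1),"sz",np.round(r[1],1),"ang",round(r[2],1),"zmed",round(float(np.median(q[:,2])),4))
    lay(.128,.155,.2,.5,-.15,.2,"caps")
    lay(.105,.125,.2,.5,-.15,.2,"jugtop")
    lay(.055,.09,.2,.5,-.15,.2,"tin/jar/pot")
    lay(.005,.03,.2,.5,-.4,-.11,"tray")
    lay(.033,.045,.2,.5,.13,.4,"pan")
    lay(.022,.034,.15,.5,.13,.4,"housing")
    lay(.016,.042,.2,.5,-.15,.15,"edging")
E
python3 - <<'E'
import cv2
im=cv2.imread('pics/top0.png')[130:240,240:500]; cv2.imwrite('pics/topc.png',cv2.resize(im,None,fx=3,fy=3,interpolation=cv2.INTER_CUBIC))
im=cv2.imread('pics/scene0.png')[160:260,270:390]; cv2.imwrite('pics/scenec.png',cv2.resize(im,None,fx=5,fy=5,interpolation=cv2.INTER_CUBIC))
E
```

```text
top table z -0.0005814716149206109
jugtop [283, 196, 19, 7, 89] mean [0.495  0.0458 0.1132] rect c [493.9  45.4] sz [12.  39.9] ang 0.1 zmed 0.1133
jugtop [318, 196, 36, 6, 156] mean [ 0.4953 -0.0492  0.1137] rect c [495.2 -51.4] sz [ 9.4 77.9] ang 0.1 zmed 0.1143
tin/jar/pot [283, 199, 20, 8, 54] mean [0.4916 0.0442 0.0727] rect c [493.6  46.4] sz [42.8 12.1] ang 89.8 zmed 0.0728
tin/jar/pot [318, 201, 34, 5, 101] mean [ 0.4913 -0.0509  0.0727] rect c [491.9 -50.7] sz [76.4  5.3] ang 89.8 zmed 0.0727
tray [358, 204, 7, 22, 124] mean [ 0.4742 -0.1171  0.0196] rect c [ 475.3 -116.6] sz [49.4 13.2] ang 0.2 zmed 0.0234
tray [381, 206, 97, 19, 228] mean [ 0.4672 -0.272   0.0106] rect c [ 465.9 -280.8] sz [235.9  28.6] ang 80.7 zmed 0.011
tray [465, 242, 14, 22, 75] mean [ 0.3836 -0.3724  0.0172] rect c [ 384.7 -377.9] sz [51.2 24. ] ang 15.1 zmed 0.0161
tray [417, 245, 12, 20, 49] mean [ 0.3774 -0.2565  0.018 ] rect c [ 379.1 -259. ] sz [46.3 15.3] ang 14.3 zmed 0.0185
tray [400, 287, 47, 22, 372] mean [ 0.2817 -0.265   0.0164] rect c [ 283.8 -261. ] sz [111.8  20. ] ang 68.8 zmed 0.0169
[... 1434 characters left out ...]
 0.0091
pan [410, 180, 34, 9, 170] mean [0.4885 0.2958 0.0368] rect c [486.3 296.4] sz [ 26.8 102.1] ang 0.2 zmed 0.0368
housing [394, 163, 57, 29, 969] mean [0.4492 0.289  0.0291] rect c [453.  290.6] sz [ 94.8 160.8] ang 0.4 zmed 0.0292
edging [358, 151, 13, 8, 40] mean [0.3464 0.1275 0.0186] rect c [347.1 125.8] sz [14.  44.8] ang 19.9 zmed 0.0185
edging [308, 165, 17, 11, 81] mean [ 0.4101 -0.03    0.0301] rect c [406.7 -30.5] sz [24.8 50.2] ang 1.1 zmed 0.0307
edging [362, 180, 6, 15, 46] mean [0.4749 0.1114 0.0242] rect c [472.4 111.5] sz [55.   8.7] ang 1.1 zmed 0.0245
edging [287, 186, 4, 14, 37] mean [ 0.4767 -0.1198  0.0236] rect c [ 474.6 -119.7] sz [48.9  7.7] ang 1.6 zmed 0.0237
```

View pics/topc.png

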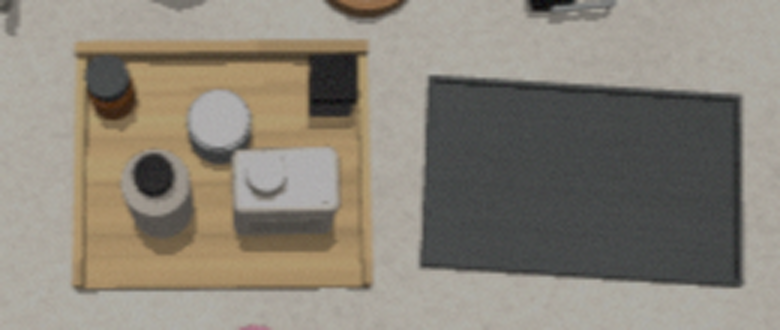

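View pics/scenec.png

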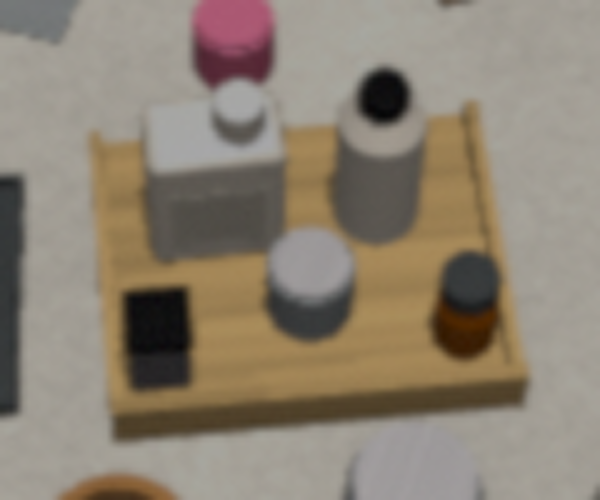

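The crops show the stand clearly (tin just behind the gap between bottle and jug) and the tray a little turned. My x window clipped at 0.5, so I measure again with a wider one.

```bash
cat > seg.py <<'E'
from h import *
def lay(n,P,ok,lo,hi,x0,x1,y0,y1,name,mn=20,mask=None):
    m=ok&(P[...,2]>lo)&(P[...,2]<hi)&(P[...,0]>x0)&(P[...,0]<x1)&(P[...,1]>y0)&(P[...,1]<y1)
    if mask is not None: m&=mask
    k,l,s,c=cv2.connectedComponentsWithStats(m.astype(np.uint8))
    for i in range(1,k):
        if s[i,4]<mn: continue
        q=P[l==i]; r=cv2.minAreaRect((q[:,:2]*1000).astype(np.float32)); cc=cv2.minEnclosingCircle((q[:,:2]*1000).astype(np.float32))
        print(n,name,s[i,4],"mean",(q.mean(0)*1000).round(1),"rect",np.round(r[0],1),np.round(r[1],1),round(r[2],1),"circ",np.round(cc[0],1),round(cc[1],1))
E
python3 - <<'E'
from seg import *
for n in("top","scene"):
    f=np.load(f"{n}0.npz"); im,d=f["im"],f["d"]; P=cloud(n,d); ok=d>0
    L=lambda *a,**k: lay(n,P,ok,*a,**k)
    L(.130,.155,.4,.65,-.15,.15,"caps",8)
    L(.112,.124,.4,.65,-.15,.15,"jugtop")
    L(.058,.066,.52,.59,-.06,.06,"tin")
    L(.076,.09,.54,.65,.03,.15,"jar"); L(.064,.076,.54,.65,-.15,-.03,"pot")
    L(.008,.02,.4,.65,-.45,-.13,"trayrim",60)
    dark=(im.max(2)<80)
    L(-.003,.02,.4,.65,-.45,-.13,"traydark",300,mask=dark)
    L(.034,.045,.35,.7,.13,.45,"pan")
    L(.022,.045,.35,.7,.13,.45,"housing",200)
    L(.009,.015,.4,.68,-.15,.15,"board",200)
    L(.030,.04,.6,.68,-.15,.15,"backedge")
    L(.020,.03,.4,.61,-.15,-.1,"sideR"); L(.020,.03,.4,.61,.09,.15,"sideL")
E
```

```text
top caps 151 mean [512.8  45.9 140.6] rect [513.4  46.1] [28.9 26.2] 1.3 circ [513.6  46.6] 14.7
top caps 148 mean [514.7 -35.8 140.4] rect [515.5 -36.3] [28.1 26.3] 1.0 circ [515.6 -35.7] 14.6
top jugtop 540 mean [514.5 -54.7 115.8] rect [516.  -51.2] [48.4 77.9] 0.9 circ [515.8 -50. ] 42.3
top jugtop 158 mean [508.2  44.3 116.6] rect [513.5  46.1] [43.8 45.6] 13.7 circ [512.4  46.1] 25.3
top tin 256 mean [5.723e+02 1.000e-01 6.130e+01] rect [5.696e+02 2.000e-01] [47.3 39.8] 89.3 circ [5.741e+02 4.000e-01] 24.8
top jar 172 mean [603.1  87.8  81. ] rect [603.3  87.9] [32.6 33.7] 51.5 circ [603.7  87.8] 17.5
top pot 263 mean [608.3 -89.5  69. ] rect [608.  -89.4] [39.2 38.3] 0.7 circ [609.  -90.5] 25.6
top trayrim 431 mean [ 563.5 -339.4   11.2] rect [ 542.6 -299.1] [260.5 161. ] 86.9 circ [ 543.5 -299.1] 150.3
top trayrim 104 mean [ 467.6 -232.6   11.4] rect [ 467.7 -232.4] [133.9   4.8] 86.4 circ [ 467.  -232.4] 66.9
top traydark 6571 mean [ 541.1 -299.     3.6] rect [ 541.4 -297.8] [258.2 159. ] 87.0 circ [ 541.3 -297.7] 149.6
top pan 57 mean [658.7 302.7  41.2] rect [662.3 304.8] 
[... 2268 characters left out ...]
[682.  309.3] [51.3 32.3] 66.1 circ [674.5 312.7] 25.7
scene housing 2922 mean [516.2 291.   32.5] rect [508.5 293.1] [203.6 160.7] 2.5 circ [508.3 292.5] 125.1
scene board 1265 mean [549.4   2.7  11.7] rect [539.2  -2.6] [179.1 224.6] 0.6 circ [527.   -0.8] 133.8
scene backedge 23 mean [619.1  82.9  35.8] rect [616.8  83.4] [35.9 14.9] 71.2 circ [609.7  85.8] 17.9
scene backedge 320 mean [646.6  -3.6  34.5] rect [6.464e+02 6.000e-01] [ 15.5 237.9] 0.9 circ [6.458e+02 5.000e-01] 119.0
scene sideR 113 mean [ 533.4 -118.9   24.6] rect [ 530.9 -118.8] [155.6   8. ] 1.0 circ [ 530.9 -119.4] 77.8
scene sideL 123 mean [527.5 112.9  24.8] rect [530.2 112.7] [159.4   8.8] 1.3 circ [530.2 112.9] 79.7
```

Estimates (mm): bottle (514,46), jug (517,-51) yaw ≈0.9°, tin (573.5,0.5), pan (537,294), tray centre (543,-298). First turn the jaws to lie along the stand's x.

Emit:
move_arm(
  increments=[
    {"grip": 0,"linear": [0,0,0],"twist": 0.066},
    {"grip": 0,"linear": [0,0,0],"twist": 0.066},
    {"grip": 0,"linear": [0,0,0],"twist": 0.066},
    {"grip": 0,"linear": [0,0,0],"twist": 0.066},
    {"grip": 0,"linear": [0,0,0],"twist": 0.066},
  ],
)

```text
clock: 0.6
eef_pos: [0.1138, 0.4843, 0.2277]
tool_rot: [0.637, -0.312, 0.314, -0.631]
ft_force: [-0.7, -0.0, -0.4]
grip_width: 0.0851
```

Emit:
move_arm(
  increments=[
    {"grip": 0,"linear": [0,0,0],"twist": 0.066},
    {"grip": 0,"linear": [0,0,0],"twist": 0.066},
    {"grip": 0,"linear": [0,0,0],"twist": 0.066},
    {"grip": 0,"linear": [0,0,0],"twist": 0.066},
    {"grip": 0,"linear": [0,0,0],"twist": 0.066},
  ],
)

```text
clock: 1.1
eef_pos: [0.1133, 0.4823, 0.2248]
tool_rot: [0.496, -0.506, 0.511, -0.487]
ft_force: [-0.2, 0.3, -0.2]
grip_width: 0.0853
```

```bash
cat > go.py <<'E'
import sys; from h import *
o=bot.get_obs(); M=R.from_quat(o["tool_rot"]).as_matrix(); p=np.array(o["eef_pos"])
print("clk",round(float(o["clock"]),2),"p",(p*1000).round(1),"jawyaw",np.degrees(np.arctan2(M[1,2],M[0,2])).round(2),"ydir",M[:,1].round(3),"f",np.round(o["ft_force"],1),"w",round(float(o["grip_width"])*1000,1),"q",np.round(o["joint_pos"],2))
if len(sys.argv)>3:
    t=np.array([float(a) for a in sys.argv[1:4]])/1000; print("units",((M.T@(t-p))/0.2).round(3))
E
python3 go.py 517 -53 230
```

```text
clk 1.1 p [113.3 482.3 224.8] jawyaw -1.96 ydir [-0.003 -0.015 -1.   ] f [-0.2  0.3 -0.2] w 85.3 q [ 1.34  0.25 -0.    1.34 -0.    2.94]
units [2.606 0.007 2.108]
```

Emit:
move_arm(
  increments=[
    {"grip": 0,"linear": [0.17,-0.005,0.14],"twist": -0.005},
    {"grip": 0,"linear": [0.17,-0.005,0.14],"twist": -0.005},
    {"grip": 0,"linear": [0.17,-0.005,0.14],"twist": -0.005},
    {"grip": 0,"linear": [0.17,-0.005,0.14],"twist": -0.005},
    {"grip": 0,"linear": [0.17,-0.005,0.14],"twist": -0.005},
  ],
)

```text
clock: 1.6
eef_pos: [0.2515, 0.3082, 0.2287]
tool_rot: [0.513, -0.49, 0.496, -0.501]
ft_force: [1.0, 0.5, -0.1]
grip_width: 0.0851
```

Emit:
move_arm(
  increments=[
    {"grip": 0,"linear": [0.17,-0.005,0.14],"twist": 0},
    {"grip": 0,"linear": [0.17,-0.005,0.14],"twist": 0},
    {"grip": 0,"linear": [0.17,-0.005,0.14],"twist": 0},
    {"grip": 0,"linear": [0.17,-0.005,0.14],"twist": 0},
    {"grip": 0,"linear": [0.17,-0.005,0.14],"twist": 0},
  ],
)

```text
clock: 2.1
eef_pos: [0.3993, 0.1338, 0.2351]
tool_rot: [0.514, -0.49, 0.496, -0.501]
ft_force: [1.1, 0.7, -0.5]
grip_width: 0.0851
```

```bash
python3 go.py 517 -53 200
```

```text
clk 2.1 p [399.3 133.8 235.1] jawyaw 1.65 ydir [-0.007 -0.019 -1.   ] f [ 1.1  0.7 -0.5] w 85.1 q [ 0.33  0.09 -0.16  1.33 -0.02  1.88]
units [0.947 0.189 0.563]
```

Emit:
move_arm(
  increments=[
    {"grip": 0,"linear": [0.18,0.02,0.11],"twist": 0},
    {"grip": 0,"linear": [0.18,0.02,0.11],"twist": 0},
    {"grip": 0,"linear": [0.18,0.02,0.11],"twist": 0},
    {"grip": 0,"linear": [0.18,0.02,0.11],"twist": 0},
    {"grip": 0,"linear": [0.18,0.02,0.11],"twist": 0},
  ],
)

```text
clock: 2.6
eef_pos: [0.5179, -0.052, 0.2161]
tool_rot: [0.513, -0.491, 0.495, -0.501]
ft_force: [1.1, 0.8, 0.3]
grip_width: 0.0851
```

Emit:
move_arm(
  increments=[
    {"grip": 0,"linear": [0,0,0],"twist": 0.002},
    {"grip": 0,"linear": [0,0,0],"twist": 0.002},
    {"grip": 0,"linear": [0,0,0],"twist": 0},
    {"grip": 0,"linear": [0,0,0],"twist": 0},
    {"grip": 0,"linear": [0,0,0],"twist": 0},
  ],
)

```text
clock: 3.1
eef_pos: [0.5174, -0.0546, 0.2132]
tool_rot: [0.511, -0.495, 0.498, -0.496]
ft_force: [0.6, -0.0, -0.2]
grip_width: 0.0859
```

```bash
python3 go.py 517 -53 200
python3 - <<'E'
from h import *
im,d=bot.camera("scene"); cv2.imwrite("pics/s1.png",cv2.resize(im[80:280,200:480],None,fx=2.8,fy=2.8))
E
```

```text
clk 3.1 p [517.4 -54.6 213.2] jawyaw 0.79 ydir [-0.013 -0.017 -1.   ] f [ 0.6 -0.  -0.2] w 85.9 q [-0.09  0.3   0.03  1.32 -0.02  1.46]
units [-0.009  0.066 -0.001]
```

View pics/s1.png

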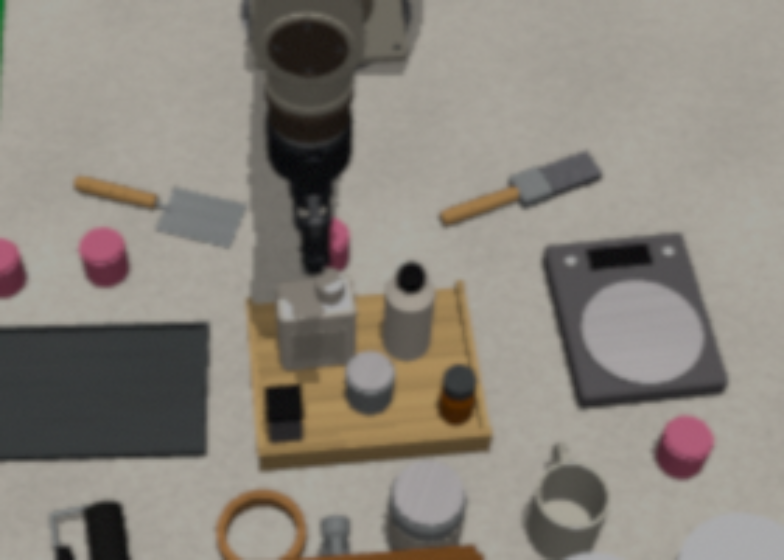

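The gripper is directly over the jug. Descend.

Emit:
move_arm(
  increments=[
    {"grip": 0,"linear": [-0.004,0.11,0.002],"twist": 0},
    {"grip": 0,"linear": [-0.004,0.11,0.002],"twist": 0},
    {"grip": 0,"linear": [-0.004,0.11,0.002],"twist": 0},
    {"grip": 0,"linear": [-0.004,0.11,0.002],"twist": 0},
    {"grip": 0,"linear": [-0.004,0.11,0.002],"twist": 0},
  ],
)

```text
clock: 3.65
eef_pos: [0.522, -0.0485, 0.1064]
tool_rot: [0.509, -0.49, 0.5, -0.501]
ft_force: [0.5, 0.0, -0.0]
grip_width: 0.0852
```

```bash
python3 go.py 517 -53 80
```

```text
clk 3.65 p [522.  -48.5 106.4] jawyaw 1.21 ydir [ 0.002 -0.018 -1.   ] f [ 0.5  0.  -0. ] w 85.2 q [-0.08  0.37 -0.15  1.04 -0.02  1.47]
units [ 0.02   0.132 -0.026]
```

Emit:
move_arm(
  increments=[
    {"grip": 0,"linear": [0.01,0.03,-0.012],"twist": 0},
    {"grip": 0,"linear": [0.008,0.03,-0.012],"twist": 0},
    {"grip": 0,"linear": [0.002,0.03,-0.002],"twist": 0.001},
    {"grip": 0,"linear": [0,0.03,0],"twist": 0.001},
    {"grip": 0,"linear": [0,0,0],"twist": 0},
  ],
)

```text
clock: 4.15
eef_pos: [0.5154, -0.0516, 0.0813]
tool_rot: [0.509, -0.49, 0.5, -0.501]
ft_force: [-0.7, 0.5, -0.3]
grip_width: 0.0854
```

```bash
python3 go.py 517 -53 80
```

```text
clk 4.15 p [515.4 -51.6  81.3] jawyaw 1.15 ydir [ 0.001 -0.018 -1.   ] f [-0.7  0.5 -0.3] w 85.4 q [-0.09  0.39 -0.2   0.98 -0.02  1.46]
units [0.007 0.007 0.008]
```

Emit:
move_arm(
  increments=[
    {"grip": 0,"linear": [0,-0.003,0.006],"twist": 0},
    {"grip": 1,"linear": [0,-0.003,0],"twist": 0},
    {"grip": 1,"linear": [0,-0.003,0],"twist": 0},
    {"grip": 1,"linear": [0,-0.003,0],"twist": 0},
    {"grip": 1,"linear": [0,-0.003,0],"twist": 0},
  ],
)

```text
clock: 4.65
eef_pos: [0.5178, -0.0518, 0.0861]
tool_rot: [0.509, -0.49, 0.5, -0.501]
ft_force: [1.1, -0.4, -3.8]
grip_width: 0.0487
```

```bash
python3 go.py 517 -53 80
```

```text
clk 4.65 p [517.8 -51.8  86.1] jawyaw 1.13 ydir [ 0.003 -0.018 -1.   ] f [ 1.1 -0.4 -3.8] w 48.7 q [-0.09  0.39 -0.19  0.99 -0.02  1.46]
units [ 0.006  0.031 -0.004]
```

Jug gripped (48.7 mm, weight on the wrist). Lift, then carry to the tray.

Emit:
move_arm(
  increments=[
    {"grip": 1,"linear": [0,-0.06,0],"twist": 0},
    {"grip": 1,"linear": [0,-0.08,0],"twist": 0},
    {"grip": 1,"linear": [0,-0.08,0],"twist": 0},
    {"grip": 1,"linear": [0.04,-0.06,0],"twist": 0},
    {"grip": 1,"linear": [0.08,-0.02,0],"twist": 0},
  ],
)

```text
clock: 5.15
eef_pos: [0.515, -0.0731, 0.1479]
tool_rot: [0.511, -0.491, 0.497, -0.5]
ft_force: [0.6, -0.8, -3.4]
grip_width: 0.0492
```

Emit:
move_arm(
  increments=[
    {"grip": 1,"linear": [0.12,-0.003,0],"twist": 0},
    {"grip": 1,"linear": [0.15,-0.003,0],"twist": 0},
    {"grip": 1,"linear": [0.15,-0.003,0],"twist": 0},
    {"grip": 1,"linear": [0.15,-0.003,0],"twist": 0},
    {"grip": 1,"linear": [0.15,-0.003,0],"twist": 0},
  ],
)

```text
clock: 5.65
eef_pos: [0.5185, -0.2188, 0.1568]
tool_rot: [0.512, -0.49, 0.495, -0.502]
ft_force: [0.2, 0.1, -3.6]
grip_width: 0.049
```

```bash
python3 go.py 530 -355 130
```

```text
clk 5.65 p [ 518.5 -218.8  156.8] jawyaw 1.67 ydir [-0.004 -0.015 -1.   ] f [ 0.2  0.1 -3.6] w 49.0 q [-0.39  0.4   0.04  1.2  -0.02  1.15]
units [0.68  0.144 0.038]
```

Emit:
move_arm(
  increments=[
    {"grip": 1,"linear": [0.16,0.01,0.01],"twist": 0},
    {"grip": 1,"linear": [0.16,0.02,0.01],"twist": 0},
    {"grip": 1,"linear": [0.16,0.03,0.01],"twist": 0.002},
    {"grip": 1,"linear": [0.12,0.04,0.01],"twist": 0.002},
    {"grip": 1,"linear": [0.05,0.05,0],"twist": 0},
  ],
)

```text
clock: 6.15
eef_pos: [0.5295, -0.3571, 0.1311]
tool_rot: [0.509, -0.492, 0.499, -0.499]
ft_force: [-0.1, -0.6, -3.8]
grip_width: 0.0489
```

Emit:
move_arm(
  increments=[
    {"grip": 1,"linear": [0,0.05,0],"twist": 0},
    {"grip": 1,"linear": [0,0.04,0],"twist": 0},
    {"grip": 1,"linear": [0,0.03,0],"twist": 0},
    {"grip": 1,"linear": [0,0.01,0],"twist": 0},
    {"grip": 1,"linear": [0,0,0],"twist": 0},
  ],
)

```text
clock: 6.65
eef_pos: [0.5272, -0.3531, 0.1001]
tool_rot: [0.51, -0.495, 0.495, -0.5]
ft_force: [0.4, 0.0, -3.0]
grip_width: 0.0492
```

```bash
python3 go.py 530 -355 80
```

```text
clk 6.65 p [ 527.2 -353.1  100.1] jawyaw 1.13 ydir [-0.009 -0.011 -1.   ] f [ 0.4  0.  -3. ] w 49.2 q [-0.58  0.59  0.18  1.17 -0.01  0.97]
units [0.009 0.1   0.015]
```

Emit:
move_arm(
  increments=[
    {"grip": 1,"linear": [0,0.04,0.003],"twist": 0},
    {"grip": 1,"linear": [0,0.03,0.003],"twist": 0},
    {"grip": 1,"linear": [0,0.02,0],"twist": 0},
    {"grip": 1,"linear": [0,0.01,0],"twist": 0},
    {"grip": 1,"linear": [0,0,0],"twist": 0},
  ],
)

```text
clock: 7.15
eef_pos: [0.5295, -0.352, 0.0797]
tool_rot: [0.51, -0.493, 0.495, -0.501]
ft_force: [0.3, -0.5, -4.5]
grip_width: 0.049
```

```bash
python3 go.py 530 -355 75
```

```text
clk 7.15 p [ 529.5 -352.    79.7] jawyaw 1.28 ydir [-0.007 -0.012 -1.   ] f [ 0.3 -0.5 -4.5] w 49.0 q [-0.58  0.6   0.15  1.12 -0.01  0.97]
units [0.015 0.024 0.002]
```

Emit:
move_arm(
  increments=[
    {"grip": 1,"linear": [0,0.01,0],"twist": 0},
    {"grip": 1,"linear": [0,0.005,0],"twist": 0},
    {"grip": 1,"linear": [0,0.005,0],"twist": 0},
    {"grip": 1,"linear": [0,0,0],"twist": 0},
    {"grip": 1,"linear": [0,0,0],"twist": 0},
  ],
)

```text
clock: 7.65
eef_pos: [0.53, -0.3526, 0.078]
tool_rot: [0.51, -0.492, 0.496, -0.501]
ft_force: [-1.6, 0.4, -1.8]
grip_width: 0.0491
```

```bash
python3 go.py 530 -355 75
```

```text
clk 7.65 p [ 530.  -352.6   78. ] jawyaw 1.25 ydir [-0.005 -0.013 -1.   ] f [-1.6  0.4 -1.8] w 49.1 q [-0.58  0.6   0.15  1.11 -0.01  0.97]
units [ 0.012  0.015 -0.   ]
```

Contact begins at TCP ≈ 78 (so ≈ 86 for the stand). Settle a bit more and release.

Emit:
move_arm(
  increments=[
    {"grip": 1,"linear": [0,0.006,0],"twist": 0},
    {"grip": 1,"linear": [0,0.004,0],"twist": 0},
    {"grip": 0,"linear": [0,0,0],"twist": 0},
    {"grip": 0,"linear": [0,0,0],"twist": 0},
    {"grip": 0,"linear": [0,0,0],"twist": 0},
  ],
)

```text
clock: 8.15
eef_pos: [0.5315, -0.3538, 0.0786]
tool_rot: [0.51, -0.491, 0.498, -0.501]
ft_force: [-0.3, 0.3, 0.4]
grip_width: 0.0854
```

```bash
python3 go.py 530 -355 220
```

```text
clk 8.15 p [ 531.5 -353.8   78.6] jawyaw 1.25 ydir [-0.001 -0.016 -1.   ] f [-0.3  0.3  0.4] w 85.4 q [-0.58  0.6   0.15  1.11 -0.01  0.97]
units [ 0.017 -0.707 -0.009]
```

Emit:
move_arm(
  increments=[
    {"grip": 0,"linear": [0,-0.1,0],"twist": 0},
    {"grip": 0,"linear": [0,-0.16,0],"twist": 0},
    {"grip": 0,"linear": [0,-0.18,0],"twist": 0},
    {"grip": 0,"linear": [0,-0.18,0],"twist": 0},
    {"grip": 0,"linear": [0,-0.1,0],"twist": 0},
  ],
)

```text
clock: 8.65
eef_pos: [0.5302, -0.3508, 0.2215]
tool_rot: [0.51, -0.494, 0.495, -0.5]
ft_force: [0.2, -0.1, -0.1]
grip_width: 0.0856
```

Emit:
move_arm(
  increments=[
    {"grip": 0,"linear": [0,-0.003,0],"twist": -0.069},
    {"grip": 0,"linear": [0,-0.003,0],"twist": -0.069},
    {"grip": 0,"linear": [0,-0.003,0],"twist": -0.069},
    {"grip": 0,"linear": [0,-0.003,0],"twist": -0.069},
    {"grip": 0,"linear": [0,-0.003,0],"twist": -0.069},
  ],
)

```text
clock: 9.15
eef_pos: [0.534, -0.3535, 0.2315]
tool_rot: [0.652, -0.282, 0.29, -0.641]
ft_force: [0.2, -0.0, -0.4]
grip_width: 0.0856
```

Emit:
move_arm(
  increments=[
    {"grip": 0,"linear": [0,-0.003,0],"twist": -0.069},
    {"grip": 0,"linear": [0,-0.003,0],"twist": -0.069},
    {"grip": 0,"linear": [0,-0.003,0],"twist": -0.069},
    {"grip": 0,"linear": [0,-0.003,0],"twist": -0.069},
    {"grip": 0,"linear": [0,-0.003,0],"twist": -0.069},
  ],
)

```text
clock: 9.65
eef_pos: [0.5352, -0.3545, 0.2345]
tool_rot: [0.713, -0.037, 0.043, -0.698]
ft_force: [-0.3, -0.4, 0.8]
grip_width: 0.0853
```

```bash
python3 go.py 514 46 210
```

```text
clk 9.65 p [ 535.2 -354.5  234.5] jawyaw 83.51 ydir [ 0.007 -0.022 -1.   ] f [-0.3 -0.4  0.8] w 85.3 q [-0.58  0.52  0.42  1.46 -0.01 -0.47]
units [-0.333  0.078  1.98 ]
```

Emit:
move_arm(
  increments=[
    {"grip": 0,"linear": [0,0,0],"twist": -0.05},
    {"grip": 0,"linear": [-0.02,0.01,0.2],"twist": 0},
    {"grip": 0,"linear": [-0.02,0.01,0.22],"twist": 0},
    {"grip": 0,"linear": [-0.02,0.01,0.22],"twist": 0},
    {"grip": 0,"linear": [-0.02,0.01,0.22],"twist": 0},
  ],
)

```text
clock: 10.15
eef_pos: [0.5223, -0.1851, 0.2204]
tool_rot: [0.716, -0.002, 0.01, -0.698]
ft_force: [1.0, 1.2, 0.1]
grip_width: 0.0855
```

Emit:
move_arm(
  increments=[
    {"grip": 0,"linear": [-0.01,0,0.22],"twist": 0},
    {"grip": 0,"linear": [-0.01,0,0.22],"twist": 0},
    {"grip": 0,"linear": [0,0,0.22],"twist": 0},
    {"grip": 0,"linear": [0,0,0.2],"twist": 0},
    {"grip": 0,"linear": [0,0,0.15],"twist": 0},
  ],
)

```text
clock: 10.65
eef_pos: [0.5214, 0.0258, 0.2157]
tool_rot: [0.716, -0.001, 0.012, -0.698]
ft_force: [0.3, -0.2, 0.1]
grip_width: 0.0856
```

```bash
python3 go.py 514 46 210
```

```text
clk 10.65 p [521.4  25.8 215.7] jawyaw 89.0 ydir [ 0.015 -0.025 -1.   ] f [ 0.3 -0.2  0.1] w 85.6 q [ 0.06  0.28  0.02  1.29 -0.03  0.08]
units [-0.039  0.025  0.101]
```

Emit:
move_arm(
  increments=[
    {"grip": 0,"linear": [-0.02,-0.003,0.05],"twist": 0},
    {"grip": 0,"linear": [-0.015,-0.003,0.04],"twist": 0},
    {"grip": 0,"linear": [0,0.06,0.01],"twist": 0},
    {"grip": 0,"linear": [0,0.1,0],"twist": 0},
    {"grip": 0,"linear": [0,0.06,0],"twist": 0},
  ],
)

```text
clock: 11.15
eef_pos: [0.5173, 0.0473, 0.1721]
tool_rot: [0.716, 0.003, 0.013, -0.698]
ft_force: [0.8, -0.2, -0.4]
grip_width: 0.0851
```

```bash
python3 go.py 514 46 80
```

```text
clk 11.15 p [517.3  47.3 172.1] jawyaw 89.21 ydir [ 0.022 -0.025 -0.999] f [ 0.8 -0.2 -0.4] w 85.1 q [ 0.11  0.3  -0.08  1.18 -0.03  0.12]
units [-0.027  0.46   0.005]
```

Emit:
move_arm(
  increments=[
    {"grip": 0,"linear": [-0.015,0.08,0],"twist": 0},
    {"grip": 0,"linear": [-0.01,0.1,0],"twist": 0},
    {"grip": 0,"linear": [-0.005,0.1,0],"twist": 0},
    {"grip": 0,"linear": [0,0.08,0],"twist": 0},
    {"grip": 0,"linear": [0,0.03,0],"twist": 0},
  ],
)

```text
clock: 11.65
eef_pos: [0.5111, 0.0373, 0.0863]
tool_rot: [0.717, -0.002, 0.016, -0.697]
ft_force: [-0.1, 0.2, 0.8]
grip_width: 0.0855
```

```bash
python3 go.py 514 46 80
```

```text
clk 11.65 p [511.1  37.3  86.3] jawyaw 88.55 ydir [ 0.019 -0.028 -0.999] f [-0.1  0.2  0.8] w 85.5 q [ 0.09  0.36 -0.22  0.97 -0.03  0.12]
units [0.013 0.031 0.045]
```

Emit:
move_arm(
  increments=[
    {"grip": 0,"linear": [0.005,0.01,0.02],"twist": 0},
    {"grip": 0,"linear": [0.005,0.005,0.015],"twist": 0},
    {"grip": 0,"linear": [0.003,0.0,0.01],"twist": 0},
    {"grip": 0,"linear": [0,-0.003,0],"twist": 0},
    {"grip": 0,"linear": [0,-0.003,0],"twist": 0},
  ],
)

```text
clock: 12.15
eef_pos: [0.5151, 0.0449, 0.0846]
tool_rot: [0.717, -0.003, 0.017, -0.697]
ft_force: [0.2, 0.3, -0.1]
grip_width: 0.0853
```

```bash
python3 go.py 514 46 80
```

```text
clk 12.15 p [515.1  44.9  84.6] jawyaw 88.34 ydir [ 0.02  -0.029 -0.999] f [ 0.2  0.3 -0.1] w 85.3 q [ 0.11  0.37 -0.21  0.97 -0.03  0.13]
units [-0.006  0.023  0.006]
```

Emit:
move_arm(
  increments=[
    {"grip": 0,"linear": [-0.005,0.015,0.006],"twist": 0},
    {"grip": 0,"linear": [0,0.01,0],"twist": 0},
    {"grip": 1,"linear": [0,0,0],"twist": 0},
    {"grip": 1,"linear": [0,0,0],"twist": 0},
    {"grip": 1,"linear": [0,0,0],"twist": 0},
  ],
)

```text
clock: 12.65
eef_pos: [0.5157, 0.0467, 0.0812]
tool_rot: [0.717, -0.001, 0.018, -0.697]
ft_force: [0.0, 0.0, -0.7]
grip_width: 0.0507
```

```bash
python3 go.py 514 46 80
```

```text
clk 12.65 p [515.7  46.7  81.2] jawyaw 88.38 ydir [ 0.024 -0.028 -0.999] f [ 0.   0.  -0.7] w 50.7 q [ 0.11  0.38 -0.22  0.95 -0.03  0.14]
units [-0.008  0.006 -0.003]
```

Emit:
move_arm(
  increments=[
    {"grip": 1,"linear": [0,-0.03,0],"twist": 0},
    {"grip": 1,"linear": [0,-0.1,0],"twist": 0},
    {"grip": 1,"linear": [0,-0.14,0],"twist": 0},
    {"grip": 1,"linear": [0,-0.14,0],"twist": 0},
    {"grip": 1,"linear": [0,-0.1,0],"twist": 0},
  ],
)

```text
clock: 13.15
eef_pos: [0.5082, 0.0489, 0.1817]
tool_rot: [0.717, -0.007, 0.013, -0.696]
ft_force: [0.6, 0.4, -2.6]
grip_width: 0.0503
```

```bash
python3 go.py 530 -225 160
```

```text
clk 13.15 p [508.2  48.9 181.7] jawyaw 88.38 ydir [ 0.009 -0.03  -1.   ] f [ 0.6  0.4 -2.6] w 50.3 q [ 0.11  0.28 -0.07  1.21 -0.03  0.14]
units [ 0.147  0.15  -1.362]
```

Emit:
move_arm(
  increments=[
    {"grip": 1,"linear": [0.01,-0.003,-0.1],"twist": 0},
    {"grip": 1,"linear": [0.015,0,-0.15],"twist": 0},
    {"grip": 1,"linear": [0.015,0,-0.17],"twist": 0},
    {"grip": 1,"linear": [0.015,0,-0.17],"twist": 0},
    {"grip": 1,"linear": [0.015,0,-0.17],"twist": 0},
  ],
)

```text
clock: 13.65
eef_pos: [0.5196, -0.103, 0.1914]
tool_rot: [0.717, -0.001, 0.012, -0.697]
ft_force: [0.1, 0.8, -2.8]
grip_width: 0.0501
```

Emit:
move_arm(
  increments=[
    {"grip": 1,"linear": [0.015,0,-0.17],"twist": 0},
    {"grip": 1,"linear": [0.015,0,-0.17],"twist": 0},
    {"grip": 1,"linear": [0.015,0.01,-0.13],"twist": 0},
    {"grip": 1,"linear": [0.01,0.02,-0.06],"twist": 0},
    {"grip": 1,"linear": [0,0.02,-0.02],"twist": 0},
  ],
)

```text
clock: 14.15
eef_pos: [0.527, -0.2212, 0.1839]
tool_rot: [0.716, -0.004, 0.013, -0.697]
ft_force: [-0.5, 0.5, -2.7]
grip_width: 0.0502
```

```bash
python3 go.py 530 -225 80
```

```text
clk 14.15 p [ 527.  -221.2  183.9] jawyaw 88.65 ydir [ 0.012 -0.027 -1.   ] f [-0.5  0.5 -2.7] w 50.2 q [-0.39  0.39  0.09  1.25 -0.02 -0.36]
units [ 0.009  0.52  -0.005]
```

Emit:
move_arm(
  increments=[
    {"grip": 1,"linear": [0,0.1,0],"twist": 0},
    {"grip": 1,"linear": [0,0.12,0],"twist": 0},
    {"grip": 1,"linear": [0,0.12,0],"twist": 0},
    {"grip": 1,"linear": [0,0.1,0],"twist": 0},
    {"grip": 1,"linear": [0,0.02,0],"twist": 0},
  ],
)

```text
clock: 14.65
eef_pos: [0.5272, -0.2185, 0.0877]
tool_rot: [0.715, -0.003, 0.01, -0.699]
ft_force: [0.1, -0.3, -3.1]
grip_width: 0.0503
```

```bash
python3 go.py 530 -225 73
```

```text
clk 14.65 p [ 527.2 -218.5   87.7] jawyaw 88.89 ydir [ 0.01  -0.023 -1.   ] f [ 0.1 -0.3 -3.1] w 50.3 q [-0.38  0.46 -0.06  1.03 -0.02 -0.36]
units [ 0.014  0.074 -0.031]
```

Emit:
move_arm(
  increments=[
    {"grip": 1,"linear": [0.005,0.025,-0.02],"twist": 0},
    {"grip": 1,"linear": [0,0.02,-0.015],"twist": 0},
    {"grip": 1,"linear": [0,0.01,0],"twist": 0},
    {"grip": 1,"linear": [0,0.005,0],"twist": 0},
    {"grip": 1,"linear": [0,0.003,0],"twist": 0},
  ],
)

```text
clock: 15.15
eef_pos: [0.5297, -0.2247, 0.0766]
tool_rot: [0.715, -0.001, 0.01, -0.699]
ft_force: [-1.0, -0.6, -1.8]
grip_width: 0.0504
```

```bash
python3 go.py 530 -225 73
```

```text
clk 15.15 p [ 529.7 -224.7   76.6] jawyaw 89.06 ydir [ 0.012 -0.023 -1.   ] f [-1.  -0.6 -1.8] w 50.4 q [-0.39  0.48 -0.06  1.   -0.02 -0.38]
units [ 0.001  0.018 -0.001]
```

Emit:
move_arm(
  increments=[
    {"grip": 1,"linear": [0,0.007,0],"twist": 0},
    {"grip": 1,"linear": [0,0.005,0],"twist": 0},
    {"grip": 0,"linear": [0,0,0],"twist": 0},
    {"grip": 0,"linear": [0,0,0],"twist": 0},
    {"grip": 0,"linear": [0,-0.003,0],"twist": 0},
  ],
)

```text
clock: 15.65
eef_pos: [0.5314, -0.2256, 0.0771]
tool_rot: [0.716, 0.0, 0.012, -0.698]
ft_force: [0.7, -0.7, -1.0]
grip_width: 0.0852
```

Emit:
move_arm(
  increments=[
    {"grip": 0,"linear": [0,-0.1,0],"twist": 0},
    {"grip": 0,"linear": [0,-0.16,0],"twist": 0},
    {"grip": 0,"linear": [0,-0.18,0],"twist": 0},
    {"grip": 0,"linear": [0,-0.18,0],"twist": 0},
    {"grip": 0,"linear": [0,-0.08,0],"twist": 0},
  ],
)

```text
clock: 16.15
eef_pos: [0.5272, -0.2213, 0.2194]
tool_rot: [0.715, -0.002, 0.01, -0.699]
ft_force: [0.2, -0.6, 0.3]
grip_width: 0.0854
```

```bash
python3 go.py 573.5 0.5 210
python3 - <<'E'
from h import *
for n,s in(("top",(130,240,240,500)),("scene",(100,270,170,410))):
    im,d=bot.camera(n); np.savez(f"{n}1.npz",im=im,d=d)
    a,b,c,e=s; cv2.imwrite(f"pics/{n}1.png",cv2.resize(im[a:b,c:e],None,fx=3,fy=3))
E
```

```text
clk 16.15 p [ 527.2 -221.3  219.4] jawyaw 89.04 ydir [ 0.011 -0.023 -1.   ] f [ 0.2 -0.6  0.3] w 85.4 q [-0.39  0.37  0.16  1.34 -0.02 -0.37]
units [0.213 0.025 1.114]
```

View pics/scene1.png

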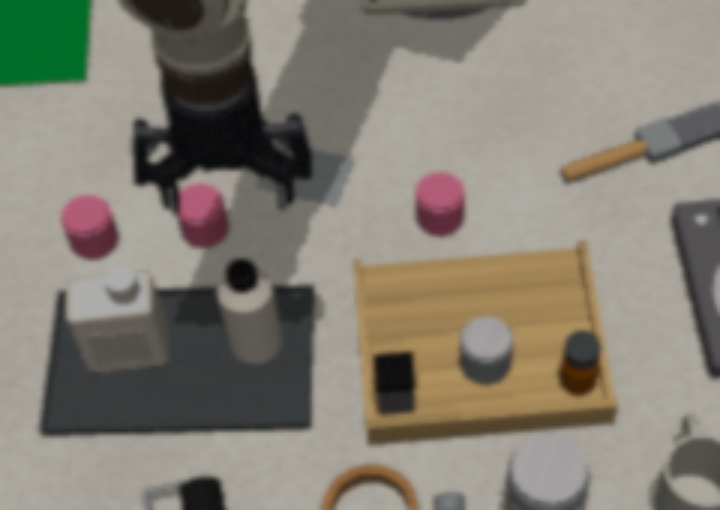

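Jug and bottle both stand upright on the tray; the tin is now free. On to the tin, refining its position from this picture.

Emit:
move_arm(
  increments=[
    {"grip": 0,"linear": [0.035,0,0.18],"twist": 0},
    {"grip": 0,"linear": [0.035,0,0.2],"twist": 0},
    {"grip": 0,"linear": [0.035,0,0.2],"twist": 0},
    {"grip": 0,"linear": [0.035,0,0.2],"twist": 0},
    {"grip": 0,"linear": [0.035,0,0.2],"twist": 0},
  ],
)

```text
clock: 16.75
eef_pos: [0.565, -0.0262, 0.2085]
tool_rot: [0.716, -0.008, 0.013, -0.698]
ft_force: [0.7, 0.0, 0.1]
grip_width: 0.0853
```

```bash
python3 go.py 573.5 0.5 150
python3 - <<'E'
from seg import *
for n in("top","scene"):
    f=np.load(f"{n}1.npz"); im,d=f["im"],f["d"]; P=cloud(n,d); ok=d>0
    L=lambda *a,**k: lay(n,P,ok,*a,**k)
    L(.055,.068,.53,.65,-.06,.06,"tin")
    L(.12,.155,.4,.65,-.45,-.15,"caps",8)
    L(.1,.116,.4,.65,-.45,-.15,"jugtop")
    L(.076,.09,.54,.65,.03,.15,"jar"); L(.064,.076,.54,.65,-.15,-.03,"pot")
E
```

```text
clk 16.75 p [565.  -26.2 208.5] jawyaw 88.31 ydir [ 0.006 -0.024 -1.   ] f [0.7 0.  0.1] w 85.3 q [-0.03  0.38  0.13  1.32 -0.02 -0.  ]
units [0.036 0.289 0.142]
top tin 348 mean [5.747e+02 4.000e-01 6.040e+01] rect [5.747e+02 4.000e-01] [48.5 47.5] 0.6 circ [5.758e+02 3.000e-01] 25.5
top caps 55 mean [ 530.4 -215.8  131.9] rect [ 531.3 -215.7] [ 9.9 25.2] 64.8 circ [ 530.3 -217.9] 12.6
top jugtop 120 mean [ 530.6 -209.8  106.6] rect [ 534.3 -212.4] [23.8 47.9] 65.1 circ [ 530.  -221.9] 24.0
top jar 170 mean [603.4  87.7  81.1] rect [603.7  87.6] [34.2 32.2] 45.4 circ [604.   87.6] 17.9
top pot 264 mean [608.2 -89.6  69. ] rect [608.1 -89.5] [39.3 38.2] 0.6 circ [608.  -90.5] 26.6
scene tin 210 mean [5.799e+02 1.000e-01 6.050e+01] rect [ 5.805e+02 -2.000e-01] [48.9 48.4] 85.0 circ [5.79e+02 4.00e-01] 26.0
scene caps 98 mean [ 532.8 -225.1  131. ] rect [ 531.4 -225.6] [27.9 29.5] 52.1 circ [ 530.7 -223.4] 17.1
scene caps 100 mean [ 531.7 -335.4  131.3] rect [ 530.2 -335.8] [28.3 29.7] 52.9 circ [ 529.3 -335.7] 15.7
scene jugtop 349 mean [ 536.2 -352.5  106.9] rect [ 531.  -350.6] [51.1 79.9] 1.6 circ [ 531.2 -351.4] 45.0
scene jugtop 134 mean [ 541.  -223.5  107. ] rect [ 536.7 -224.3] [44. 49.] 10.8 circ [ 533.3 -224.4] 25.8
scene jar 104 mean [606.8  87.4  81.5] rect [606.7  87.2] [31.3 34.9] 82.7 circ [606.7  88.4] 17.8
scene pot 174 mean [612.1 -90.2  69. ] rect [611.6 -90. ] [39.1 40.9] 89.6 circ [612.1 -90.6] 25.6
```

Emit:
move_arm(
  increments=[
    {"grip": 0,"linear": [0.02,0.04,0.08],"twist": -0.007},
    {"grip": 0,"linear": [0.02,0.08,0.05],"twist": -0.005},
    {"grip": 0,"linear": [0.01,0.12,0],"twist": 0},
    {"grip": 0,"linear": [0,0.12,0],"twist": 0},
    {"grip": 0,"linear": [0,0.06,0],"twist": 0},
  ],
)

```text
clock: 17.25
eef_pos: [0.5746, 0.0065, 0.1148]
tool_rot: [0.715, 0.003, -0.002, -0.699]
ft_force: [0.4, 0.5, -0.0]
grip_width: 0.0851
```

```bash
python3 go.py 576 0.3 28
```

```text
clk 17.25 p [574.6   6.5 114.8] jawyaw 90.41 ydir [ 0.001 -0.023 -1.   ] f [ 0.4  0.5 -0. ] w 85.1 q [ 0.02  0.46  0.01  1.12 -0.02  0.02]
units [ 0.007  0.435 -0.021]
```

Emit:
move_arm(
  increments=[
    {"grip": 0,"linear": [0,0.08,-0.01],"twist": 0},
    {"grip": 0,"linear": [0,0.1,-0.01],"twist": 0},
    {"grip": 0,"linear": [0,0.1,0],"twist": 0},
    {"grip": 0,"linear": [0,0.06,0],"twist": 0},
    {"grip": 0,"linear": [0,0.01,0],"twist": 0},
  ],
)

```text
clock: 17.75
eef_pos: [0.5663, 0.001, 0.0315]
tool_rot: [0.715, -0.003, -0.009, -0.699]
ft_force: [0.2, -0.3, -0.1]
grip_width: 0.0854
```

```bash
python3 go.py 576 0.3 28
```

```text
clk 17.75 p [566.3   1.   31.5] jawyaw 90.48 ydir [-0.016 -0.023 -1.   ] f [ 0.2 -0.3 -0.1] w 85.4 q [ 0.01  0.54 -0.1   0.95 -0.02  0.01]
units [ 0.049  0.017 -0.004]
```

Emit:
move_arm(
  increments=[
    {"grip": 0,"linear": [0.02,0.005,0],"twist": 0},
    {"grip": 0,"linear": [0.02,0.005,0],"twist": 0},
    {"grip": 0,"linear": [0.01,0,0],"twist": 0},
    {"grip": 0,"linear": [0,0,0],"twist": 0},
    {"grip": 0,"linear": [0,0,0],"twist": 0},
  ],
)

```text
clock: 18.25
eef_pos: [0.5774, 0.0011, 0.0292]
tool_rot: [0.715, -0.003, -0.009, -0.699]
ft_force: [-0.3, -0.4, 0.0]
grip_width: 0.0853
```

```bash
python3 go.py 576 0.3 28
```

```text
clk 18.25 p [577.4   1.1  29.2] jawyaw 90.49 ydir [-0.016 -0.023 -1.   ] f [-0.3 -0.4  0. ] w 85.3 q [ 0.01  0.56 -0.07  0.96 -0.02  0.01]
units [-0.007  0.006 -0.004]
```

Emit:
move_arm(
  increments=[
    {"grip": 1,"linear": [-0.005,0,0],"twist": 0},
    {"grip": 1,"linear": [0,-0.003,0],"twist": 0},
    {"grip": 1,"linear": [0,-0.003,0],"twist": 0},
    {"grip": 1,"linear": [0,-0.003,0],"twist": 0},
    {"grip": 1,"linear": [0,-0.003,0],"twist": 0},
  ],
)

```text
clock: 18.75
eef_pos: [0.5767, 0.001, 0.0331]
tool_rot: [0.715, -0.002, -0.008, -0.699]
ft_force: [0.1, 0.1, -1.4]
grip_width: 0.0504
```

```bash
python3 go.py 576 0.3 160
```

```text
clk 18.75 p [576.7   1.   33.1] jawyaw 90.48 ydir [-0.014 -0.023 -1.   ] f [ 0.1  0.1 -1.4] w 50.4 q [ 0.01  0.56 -0.07  0.96 -0.02  0.01]
units [-0.013 -0.634 -0.018]
```

Emit:
move_arm(
  increments=[
    {"grip": 1,"linear": [0,-0.05,0],"twist": 0},
    {"grip": 1,"linear": [0,-0.12,0],"twist": 0},
    {"grip": 1,"linear": [0,-0.16,0],"twist": 0},
    {"grip": 1,"linear": [0,-0.16,0],"twist": 0},
    {"grip": 1,"linear": [0,-0.1,0.02],"twist": 0},
  ],
)

```text
clock: 19.25
eef_pos: [0.5737, 0.0076, 0.151]
tool_rot: [0.715, -0.007, -0.013, -0.699]
ft_force: [1.1, -0.1, -2.5]
grip_width: 0.0503
```

Emit:
move_arm(
  increments=[
    {"grip": 1,"linear": [-0.02,-0.02,0.08],"twist": 0},
    {"grip": 1,"linear": [-0.02,-0.003,0.14],"twist": 0},
    {"grip": 1,"linear": [-0.02,-0.003,0.16],"twist": 0},
    {"grip": 1,"linear": [-0.02,-0.003,0.16],"twist": 0},
    {"grip": 1,"linear": [-0.02,-0.003,0.16],"twist": 0},
  ],
)

```text
clock: 19.75
eef_pos: [0.5525, 0.1514, 0.1575]
tool_rot: [0.715, -0.008, -0.008, -0.699]
ft_force: [0.4, 1.3, -2.2]
grip_width: 0.0501
```

```bash
python3 go.py 537 294 110
```

```text
clk 19.75 p [552.5 151.4 157.5] jawyaw 90.03 ydir [-0.023 -0.023 -0.999] f [ 0.4  1.3 -2.2] w 50.1 q [ 0.28  0.45  0.1   1.26 -0.02  0.28]
units [-0.072  0.223  0.718]
```

Emit:
move_arm(
  increments=[
    {"grip": 1,"linear": [-0.02,0,0.16],"twist": 0},
    {"grip": 1,"linear": [-0.02,0,0.16],"twist": 0},
    {"grip": 1,"linear": [-0.02,0,0.16],"twist": 0},
    {"grip": 1,"linear": [-0.01,0,0.12],"twist": 0},
    {"grip": 1,"linear": [0,0,0.05],"twist": 0},
  ],
)

```text
clock: 20.25
eef_pos: [0.5293, 0.2929, 0.1494]
tool_rot: [0.716, -0.009, -0.015, -0.698]
ft_force: [0.2, 0.2, -3.2]
grip_width: 0.0501
```

Emit:
move_arm(
  increments=[
    {"grip": 1,"linear": [0,0.05,0],"twist": 0},
    {"grip": 1,"linear": [0,0.1,0],"twist": 0},
    {"grip": 1,"linear": [0,0.1,0],"twist": 0},
    {"grip": 1,"linear": [0,0.05,0],"twist": 0},
    {"grip": 1,"linear": [0,0,0],"twist": 0},
  ],
)

```text
clock: 20.75
eef_pos: [0.5242, 0.2889, 0.0831]
tool_rot: [0.717, -0.01, -0.017, -0.697]
ft_force: [-0.8, 0.2, -1.7]
grip_width: 0.0504
```

```bash
python3 go.py 537 294 60
```

```text
clk 20.75 p [524.2 288.9  83.1] jawyaw 90.52 ydir [-0.038 -0.029 -0.999] f [-0.8  0.2 -1.7] w 50.4 q [ 0.51  0.57  0.1   1.15 -0.01  0.5 ]
units [0.069 0.112 0.028]
```

Emit:
move_arm(
  increments=[
    {"grip": 1,"linear": [0.025,0.02,0.012],"twist": 0},
    {"grip": 1,"linear": [0.02,0.02,0.01],"twist": 0},
    {"grip": 1,"linear": [0.015,0.02,0.006],"twist": 0},
    {"grip": 1,"linear": [0.005,0,0],"twist": 0},
    {"grip": 1,"linear": [0,0,0],"twist": 0},
  ],
)

```text
clock: 21.25
eef_pos: [0.5401, 0.2937, 0.0715]
tool_rot: [0.717, -0.01, -0.014, -0.697]
ft_force: [-0.1, 0.0, -2.5]
grip_width: 0.0504
```

```bash
python3 go.py 537 294 60
```

```text
clk 21.25 p [540.1 293.7  71.5] jawyaw 90.35 ydir [-0.035 -0.028 -0.999] f [-0.1  0.  -2.5] w 50.4 q [ 0.5   0.6   0.13  1.14 -0.01  0.5 ]
units [-0.014  0.058  0.003]
```

Emit:
move_arm(
  increments=[
    {"grip": 1,"linear": [-0.01,0.02,0],"twist": 0},
    {"grip": 1,"linear": [-0.003,0.02,0],"twist": 0},
    {"grip": 1,"linear": [0,0.01,0],"twist": 0},
    {"grip": 1,"linear": [0,0.005,0],"twist": 0},
    {"grip": 1,"linear": [0,0.002,0],"twist": 0},
  ],
)

```text
clock: 21.75
eef_pos: [0.5368, 0.2937, 0.06]
tool_rot: [0.717, -0.01, -0.014, -0.697]
ft_force: [-0.1, 0.1, -2.1]
grip_width: 0.0504
```

```bash
python3 go.py 537.5 294 57
```

```text
clk 21.75 p [536.8 293.7  60. ] jawyaw 90.39 ydir [-0.034 -0.027 -0.999] f [-0.1  0.1 -2.1] w 50.4 q [ 0.5   0.61  0.11  1.11 -0.01  0.5 ]
units [0.004 0.015 0.002]
```

Emit:
move_arm(
  increments=[
    {"grip": 1,"linear": [0.003,0.006,0],"twist": 0},
    {"grip": 1,"linear": [0,0.004,0],"twist": 0},
    {"grip": 1,"linear": [0,0.002,0],"twist": 0},
    {"grip": 1,"linear": [0,0,0],"twist": 0},
    {"grip": 1,"linear": [0,0,0],"twist": 0},
  ],
)

```text
clock: 22.25
eef_pos: [0.5376, 0.2939, 0.0583]
tool_rot: [0.716, -0.009, -0.014, -0.698]
ft_force: [0.2, -0.7, -2.5]
grip_width: 0.0506
```

```bash
python3 go.py 537.5 294 57
```

```text
clk 22.25 p [537.6 293.9  58.3] jawyaw 90.39 ydir [-0.033 -0.027 -0.999] f [ 0.2 -0.7 -2.5] w 50.6 q [ 0.5   0.61  0.11  1.11 -0.01  0.5 ]
units [-0.     0.006  0.001]
```

Emit:
move_arm(
  increments=[
    {"grip": 1,"linear": [0,0.006,0],"twist": 0},
    {"grip": 1,"linear": [0,0.006,0],"twist": 0},
    {"grip": 1,"linear": [0,0.006,0],"twist": 0},
    {"grip": 1,"linear": [0,0.003,0],"twist": 0},
    {"grip": 1,"linear": [0,0,0],"twist": 0},
  ],
)

```text
clock: 22.75
eef_pos: [0.5377, 0.2938, 0.0581]
tool_rot: [0.716, -0.009, -0.013, -0.698]
ft_force: [-0.9, -0.4, -0.5]
grip_width: 0.0509
```

```bash
python3 go.py 537.5 294 57
```

```text
clk 22.75 p [537.7 293.8  58.1] jawyaw 90.38 ydir [-0.031 -0.025 -0.999] f [-0.9 -0.4 -0.5] w 50.9 q [ 0.5   0.61  0.1   1.1  -0.01  0.5 ]
units [-0.001  0.005  0.001]
```

Contact. Release, rise, and look.

Emit:
move_arm(
  increments=[
    {"grip": 1,"linear": [0,0.004,0],"twist": 0},
    {"grip": 0,"linear": [0,0,0],"twist": 0},
    {"grip": 0,"linear": [0,0,0],"twist": 0},
    {"grip": 0,"linear": [0,-0.003,0],"twist": 0},
    {"grip": 0,"linear": [0,-0.003,0],"twist": 0},
  ],
)

```text
clock: 23.25
eef_pos: [0.5385, 0.2944, 0.0585]
tool_rot: [0.716, -0.008, -0.013, -0.698]
ft_force: [-0.4, 0.2, 0.3]
grip_width: 0.0853
```

Emit:
move_arm(
  increments=[
    {"grip": 0,"linear": [0,-0.1,0],"twist": 0},
    {"grip": 0,"linear": [0,-0.18,0],"twist": 0},
    {"grip": 0,"linear": [0,-0.2,0],"twist": 0},
    {"grip": 0,"linear": [0,-0.2,0],"twist": 0},
    {"grip": 0,"linear": [0,-0.15,0],"twist": 0},
  ],
)

```text
clock: 23.75
eef_pos: [0.5402, 0.2967, 0.2221]
tool_rot: [0.718, -0.013, -0.017, -0.696]
ft_force: [0.2, -0.3, 0.0]
grip_width: 0.0854
```

```bash
python3 go.py 530.5 -225 210
python3 - <<'E'
from seg import *
for n in("top","scene"):
    im,d=bot.camera(n); P=cloud(n,d); ok=d>0
    if n=="scene": cv2.imwrite("pics/s2.png",cv2.resize(im[100:270,310:500],None,fx=3,fy=3))
    L=lambda *a,**k: lay(n,P,ok,*a,**k)
    L(.08,.1,.4,.65,.2,.4,"tin")
    L(.034,.045,.35,.7,.13,.45,"pan")
E
```

```text
clk 23.75 p [540.2 296.7 222.1] jawyaw 90.39 ydir [-0.043 -0.032 -0.999] f [ 0.2 -0.3  0. ] w 85.4 q [ 0.51  0.53  0.4   1.5  -0.01  0.5 ]
units [-0.061  0.146 -2.605]
top tin 387 mean [534.7 291.9  86.5] rect [534.9 293.5] [51.8 48.7] 87.4 circ [535.7 293.6] 26.4
top pan 42 mean [658.5 296.1  40.5] rect [660.1 296.9] [11.3 42.1] 55.8 circ [663.3 301.6] 21.0
top pan 1602 mean [531.6 292.3  37.4] rect [534.9 294.4] [126.6 128. ] 18.9 circ [535.2 294.9] 65.3
scene tin 216 mean [540.3 291.7  85.9] rect [538.4 291.8] [49.3 50.3] 78.0 circ [539.3 293.1] 27.3
scene pan 805 mean [546.3 291.   37.8] rect [538.6 294.1] [127.1 132.2] 42.5 circ [536.6 293. ] 68.5
scene pan 34 mean [685.3 295.2  40.5] rect [685.6 296.2] [34.9 12.3] 25.3 circ [684.3 298.6] 17.7
```

View pics/s2.png

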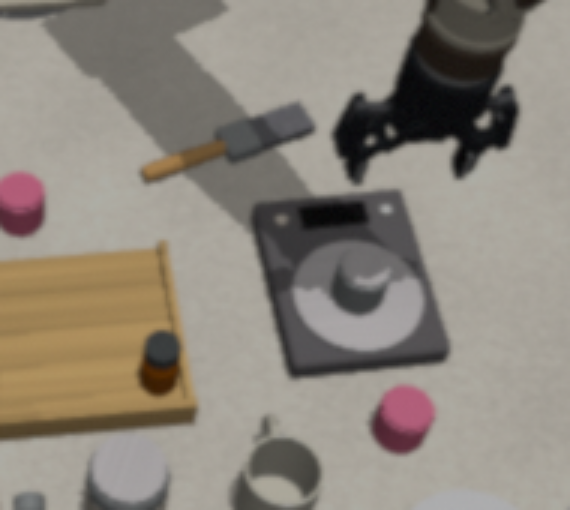

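Tin is centred on the pan within about 1 mm in both views and upright. Back for the bottle.

Emit:
move_arm(
  increments=[
    {"grip": 0,"linear": [0,0,-0.15],"twist": 0},
    {"grip": 0,"linear": [0,0,-0.22],"twist": 0},
    {"grip": 0,"linear": [0,0,-0.22],"twist": 0},
    {"grip": 0,"linear": [0,0,-0.22],"twist": 0},
    {"grip": 0,"linear": [0,0,-0.22],"twist": 0},
  ],
)

```text
clock: 24.35
eef_pos: [0.5443, 0.0924, 0.2276]
tool_rot: [0.716, -0.006, -0.019, -0.698]
ft_force: [-0.0, -0.2, -1.1]
grip_width: 0.0855
```

Emit:
move_arm(
  increments=[
    {"grip": 0,"linear": [0,0,-0.22],"twist": 0},
    {"grip": 0,"linear": [0,0,-0.22],"twist": 0},
    {"grip": 0,"linear": [0,0,-0.22],"twist": 0},
    {"grip": 0,"linear": [0,0,-0.22],"twist": 0},
    {"grip": 0,"linear": [0,0,-0.22],"twist": 0},
  ],
)

```text
clock: 24.85
eef_pos: [0.5459, -0.1361, 0.2296]
tool_rot: [0.716, -0.007, -0.021, -0.698]
ft_force: [0.5, 0.3, 0.7]
grip_width: 0.0853
```

```bash
python3 go.py 530.5 -225 200
```

```text
clk 24.85 p [ 545.9 -136.1  229.6] jawyaw 91.17 ydir [-0.039 -0.026 -0.999] f [0.5 0.3 0.7] w 85.3 q [-0.23  0.39  0.21  1.42 -0.03 -0.25]
units [-0.08   0.163 -0.439]
```

Emit:
move_arm(
  increments=[
    {"grip": 0,"linear": [-0.02,0,-0.18],"twist": 0.005},
    {"grip": 0,"linear": [-0.03,0.01,-0.14],"twist": 0.005},
    {"grip": 0,"linear": [-0.02,0.05,-0.08],"twist": 0},
    {"grip": 0,"linear": [-0.01,0.05,-0.03],"twist": 0},
    {"grip": 0,"linear": [0,0.02,0],"twist": 0},
  ],
)

```text
clock: 25.35
eef_pos: [0.5271, -0.2329, 0.2018]
tool_rot: [0.716, -0.019, -0.011, -0.698]
ft_force: [-0.4, 1.4, 1.0]
grip_width: 0.0856
```

```bash
python3 go.py 531 -225 80
```

```text
clk 25.35 p [ 527.1 -232.9  201.8] jawyaw 89.4 ydir [-0.042 -0.026 -0.999] f [-0.4  1.4  1. ] w 85.6 q [-0.39  0.43  0.19  1.36 -0.04 -0.38]
units [0.044 0.606 0.056]
```

Emit:
move_arm(
  increments=[
    {"grip": 0,"linear": [0.01,0.08,0.015],"twist": 0},
    {"grip": 0,"linear": [0.01,0.12,0.015],"twist": 0},
    {"grip": 0,"linear": [0.01,0.12,0.01],"twist": 0},
    {"grip": 0,"linear": [0.01,0.06,0.01],"twist": 0},
    {"grip": 0,"linear": [0,0.01,0],"twist": 0},
  ],
)

```text
clock: 25.85
eef_pos: [0.5328, -0.2191, 0.1191]
tool_rot: [0.715, -0.017, -0.013, -0.699]
ft_force: [-0.1, -0.5, -0.3]
grip_width: 0.0857
```

```bash
python3 go.py 531 -225 76
```

```text
clk 25.85 p [ 532.8 -219.1  119.1] jawyaw 89.74 ydir [-0.042 -0.024 -0.999] f [-0.1 -0.5 -0.3] w 85.7 q [-0.37  0.48  0.06  1.18 -0.04 -0.36]
units [ 0.     0.216 -0.024]
```

Emit:
move_arm(
  increments=[
    {"grip": 0,"linear": [0,0.06,-0.012],"twist": 0},
    {"grip": 0,"linear": [0,0.08,-0.01],"twist": 0},
    {"grip": 0,"linear": [0,0.06,0],"twist": 0},
    {"grip": 0,"linear": [0,0.01,0],"twist": 0},
    {"grip": 0,"linear": [0,0,0],"twist": 0},
  ],
)

```text
clock: 26.35
eef_pos: [0.5334, -0.2241, 0.0772]
tool_rot: [0.716, -0.014, -0.012, -0.698]
ft_force: [-0.3, -0.2, -0.4]
grip_width: 0.0853
```

```bash
python3 go.py 531 -225 76
```

```text
clk 26.35 p [ 533.4 -224.1   77.2] jawyaw 89.88 ydir [-0.038 -0.025 -0.999] f [-0.3 -0.2 -0.4] w 85.3 q [-0.38  0.52  0.    1.08 -0.04 -0.38]
units [-0.012  0.006 -0.004]
```

Emit:
move_arm(
  increments=[
    {"grip": 0,"linear": [-0.012,-0.002,-0.003],"twist": 0},
    {"grip": 0,"linear": [-0.003,-0.002,0],"twist": 0},
    {"grip": 1,"linear": [0,0,0],"twist": 0},
    {"grip": 1,"linear": [0,-0.002,0],"twist": 0},
    {"grip": 1,"linear": [0,-0.002,0],"twist": 0},
  ],
)

```text
clock: 26.85
eef_pos: [0.5321, -0.2254, 0.0823]
tool_rot: [0.716, -0.012, -0.01, -0.697]
ft_force: [-0.0, -0.5, -2.1]
grip_width: 0.0498
```

Emit:
move_arm(
  increments=[
    {"grip": 1,"linear": [0,-0.003,0],"twist": 0},
    {"grip": 1,"linear": [0,-0.08,0],"twist": 0},
    {"grip": 1,"linear": [0,-0.12,0],"twist": 0},
    {"grip": 1,"linear": [0,-0.12,0],"twist": 0},
    {"grip": 1,"linear": [0,-0.1,0],"twist": 0},
  ],
)

```text
clock: 27.35
eef_pos: [0.5307, -0.2215, 0.1632]
tool_rot: [0.715, -0.017, -0.015, -0.699]
ft_force: [0.8, 0.0, -1.2]
grip_width: 0.0499
```

```bash
python3 go.py 515 46.5 160
```

```text
clk 27.35 p [ 530.7 -221.5  163.2] jawyaw 89.88 ydir [-0.046 -0.022 -0.999] f [ 0.8  0.  -1.2] w 49.9 q [-0.38  0.45  0.13  1.28 -0.04 -0.37]
units [-0.082 -0.01   1.34 ]
```

Emit:
move_arm(
  increments=[
    {"grip": 1,"linear": [-0.005,-0.015,0.1],"twist": 0},
    {"grip": 1,"linear": [-0.01,-0.01,0.15],"twist": 0},
    {"grip": 1,"linear": [-0.01,0,0.17],"twist": 0},
    {"grip": 1,"linear": [-0.01,0,0.17],"twist": 0},
    {"grip": 1,"linear": [-0.01,0,0.17],"twist": 0},
  ],
)

```text
clock: 27.85
eef_pos: [0.5241, -0.0703, 0.1671]
tool_rot: [0.716, -0.019, -0.01, -0.698]
ft_force: [0.4, 0.7, -3.1]
grip_width: 0.0499
```

Emit:
move_arm(
  increments=[
    {"grip": 1,"linear": [-0.01,0,0.17],"twist": 0},
    {"grip": 1,"linear": [-0.01,0,0.17],"twist": 0},
    {"grip": 1,"linear": [-0.005,0,0.13],"twist": 0},
    {"grip": 1,"linear": [0,0,0.06],"twist": 0},
    {"grip": 1,"linear": [0,0,0.02],"twist": 0},
  ],
)

```text
clock: 28.35
eef_pos: [0.5176, 0.0472, 0.1623]
tool_rot: [0.716, -0.018, -0.013, -0.698]
ft_force: [0.4, -1.2, -1.8]
grip_width: 0.0495
```

```bash
python3 go.py 517 46.5 95
```

```text
clk 28.35 p [517.6  47.2 162.3] jawyaw 89.62 ydir [-0.045 -0.026 -0.999] f [ 0.4 -1.2 -1.8] w 49.5 q [ 0.1   0.36 -0.02  1.24 -0.02  0.11]
units [0.012 0.336 0.005]
```

Emit:
move_arm(
  increments=[
    {"grip": 1,"linear": [0.003,0.06,0.003],"twist": 0},
    {"grip": 1,"linear": [0.003,0.08,0.003],"twist": 0},
    {"grip": 1,"linear": [0.003,0.08,0],"twist": 0},
    {"grip": 1,"linear": [0,0.06,0],"twist": 0},
    {"grip": 1,"linear": [0,0.02,0],"twist": 0},
  ],
)

```text
clock: 28.85
eef_pos: [0.5172, 0.0414, 0.0976]
tool_rot: [0.717, -0.02, -0.011, -0.697]
ft_force: [-0.0, 0.3, -2.4]
grip_width: 0.0496
```

```bash
python3 go.py 517 46.5 87
```

```text
clk 28.85 p [517.2  41.4  97.6] jawyaw 89.28 ydir [-0.045 -0.029 -0.999] f [-0.   0.3 -2.4] w 49.6 q [ 0.09  0.41 -0.12  1.09 -0.02  0.11]
units [0.001 0.052 0.027]
```

Emit:
move_arm(
  increments=[
    {"grip": 1,"linear": [0,0.01,0.014],"twist": 0},
    {"grip": 1,"linear": [0,0.01,0.01],"twist": 0},
    {"grip": 1,"linear": [0,0.01,0.003],"twist": 0},
    {"grip": 1,"linear": [0,0.008,0],"twist": 0},
    {"grip": 1,"linear": [0,0.003,0],"twist": 0},
  ],
)

```text
clock: 29.35
eef_pos: [0.518, 0.0445, 0.0904]
tool_rot: [0.717, -0.021, -0.009, -0.697]
ft_force: [0.8, 0.3, -2.2]
grip_width: 0.05
```

```bash
python3 go.py 517 46.3 87
```

```text
clk 29.35 p [518.   44.5  90.4] jawyaw 89.06 ydir [-0.043 -0.029 -0.999] f [ 0.8  0.3 -2.2] w 50.0 q [ 0.1   0.42 -0.13  1.07 -0.02  0.12]
units [-0.004  0.017  0.009]
```

Emit:
move_arm(
  increments=[
    {"grip": 1,"linear": [-0.004,0.002,0.008],"twist": 0},
    {"grip": 1,"linear": [0,0.006,0.004],"twist": 0},
    {"grip": 1,"linear": [0,0.006,0],"twist": 0},
    {"grip": 1,"linear": [0,0.005,0],"twist": 0},
    {"grip": 1,"linear": [0,0.002,0],"twist": 0},
  ],
)

```text
clock: 29.85
eef_pos: [0.5184, 0.0471, 0.0901]
tool_rot: [0.718, -0.019, -0.007, -0.696]
ft_force: [-1.3, 0.1, -0.4]
grip_width: 0.0498
```

```bash
python3 go.py 517 46.3 85
```

```text
clk 29.85 p [518.4  47.1  90.1] jawyaw 89.09 ydir [-0.037 -0.03  -0.999] f [-1.3  0.1 -0.4] w 49.8 q [ 0.11  0.42 -0.13  1.06 -0.03  0.12]
units [-0.006  0.026 -0.003]
```

Emit:
move_arm(
  increments=[
    {"grip": 1,"linear": [-0.003,0.005,-0.003],"twist": 0},
    {"grip": 1,"linear": [0,0.003,0],"twist": 0},
    {"grip": 0,"linear": [0,0,0],"twist": 0},
    {"grip": 0,"linear": [0,0,0],"twist": 0},
    {"grip": 0,"linear": [0,-0.003,0],"twist": 0},
  ],
)

```text
clock: 30.35
eef_pos: [0.5188, 0.0473, 0.0903]
tool_rot: [0.717, -0.018, -0.007, -0.697]
ft_force: [-0.6, 0.7, 0.2]
grip_width: 0.0853
```

Emit:
move_arm(
  increments=[
    {"grip": 0,"linear": [0,-0.1,0],"twist": 0},
    {"grip": 0,"linear": [0,-0.18,0],"twist": 0},
    {"grip": 0,"linear": [0,-0.2,0],"twist": 0},
    {"grip": 0,"linear": [0,-0.2,0],"twist": 0},
    {"grip": 0,"linear": [0,-0.15,0],"twist": 0},
  ],
)

```text
clock: 30.85
eef_pos: [0.5212, 0.0517, 0.2545]
tool_rot: [0.718, -0.023, -0.012, -0.696]
ft_force: [0.6, -0.0, 0.6]
grip_width: 0.0854
```

```bash
cat > chk.py <<'E'
from seg import *
import sys
for n in("top","scene"):
    im,d=bot.camera(n); P=cloud(n,d); ok=d>0; np.savez(f"{n}{sys.argv[1]}.npz",im=im,d=d)
    L=lambda *a,**k: lay(n,P,ok,*a,**k)
    L(.130,.155,.4,.65,-.15,.15,"caps",8)
    L(.112,.124,.4,.65,-.15,.15,"jugtop")
    L(.02,.10,.4,.53 if n=="top" else .65,-.15,.069,"sides",60)
E
python3 go.py 530 -352 200; python3 chk.py 3
```

```text
clk 30.85 p [521.2  51.7 254.5] jawyaw 89.14 ydir [-0.049 -0.03  -0.998] f [ 0.6 -0.   0.6] w 85.4 q [ 0.11  0.32  0.18  1.48 -0.02  0.13]
units [ 0.091  0.331 -2.008]
top sides 113 mean [ 487.6 -119.    25.1] rect [ 490.6 -119.4] [ 7.8 78.2] 89.6 circ [ 490.6 -118.3] 39.2
top sides 80 mean [406.1 -32.6  48.4] rect [407.8 -34.4] [14.8 32.6] 0.6 circ [405.4 -34.3] 16.9
scene caps 87 mean [519.2  46.4 140.2] rect [518.1  46.4] [26.  28.3] 81.3 circ [517.9  44.9] 15.5
scene jugtop 95 mean [526.4  44.5 117.1] rect [522.7  47. ] [48.8 40.8] 86.6 circ [519.8  46.7] 24.8
scene sides 132 mean [409.7 -31.2  40.2] rect [410.1 -31. ] [49.4 19.5] 89.5 circ [400.7 -30.9] 24.7
scene sides 371 mean [608.7 -55.   30.2] rect [596.2 -73.7] [273.3 135.9] 44.3 circ [551.9 -28.3] 136.6
scene sides 245 mean [536.5  42.4  61.5] rect [532.8  41.5] [50.8 26.4] 71.7 circ [522.5  44.9] 25.5
scene sides 261 mean [617.  -90.2  60.1] rect [610.5 -90.4] [41.8 38.9] 0.9 circ [611.4 -89.2] 26.2
```

Emit:
move_arm(
  increments=[
    {"grip": 0,"linear": [0,-0.003,0],"twist": 0.0735},
    {"grip": 0,"linear": [0,-0.003,0],"twist": 0.0735},
    {"grip": 0,"linear": [0,-0.003,0],"twist": 0.0735},
    {"grip": 0,"linear": [0,-0.003,0],"twist": 0.0735},
    {"grip": 0,"linear": [0,-0.003,0],"twist": 0.0735},
  ],
)

```text
clock: 31.45
eef_pos: [0.5233, 0.0521, 0.2567]
tool_rot: [0.671, -0.276, 0.254, -0.64]
ft_force: [1.5, -0.9, -0.4]
grip_width: 0.0851
```

Emit:
move_arm(
  increments=[
    {"grip": 0,"linear": [0,-0.003,0],"twist": 0.0735},
    {"grip": 0,"linear": [0,-0.003,0],"twist": 0.0735},
    {"grip": 0,"linear": [0,-0.003,0],"twist": 0.0735},
    {"grip": 0,"linear": [0,-0.003,0],"twist": 0.0735},
    {"grip": 0,"linear": [0,-0.003,0],"twist": 0.0735},
  ],
)

```text
clock: 31.95
eef_pos: [0.5215, 0.0519, 0.2531]
tool_rot: [0.533, -0.493, 0.48, -0.492]
ft_force: [-0.1, -1.3, 0.5]
grip_width: 0.0851
```

```bash
python3 go.py 530 -352 220
```

```text
clk 31.95 p [521.5  51.9 253.1] jawyaw 2.92 ydir [-0.054 -0.03  -0.998] f [-0.1 -1.3  0.5] w 85.1 q [ 0.11  0.33  0.18  1.48 -0.02  1.63]
units [ 2.014  0.224 -0.051]
```

Emit:
move_arm(
  increments=[
    {"grip": 0,"linear": [0.16,0,0],"twist": 0.006},
    {"grip": 0,"linear": [0.22,0,0],"twist": 0.006},
    {"grip": 0,"linear": [0.22,0,0],"twist": 0},
    {"grip": 0,"linear": [0.22,0,0],"twist": 0},
    {"grip": 0,"linear": [0.22,0,0],"twist": 0},
  ],
)

```text
clock: 32.45
eef_pos: [0.5281, -0.1561, 0.2521]
tool_rot: [0.531, -0.499, 0.482, -0.487]
ft_force: [-0.6, 0.0, -0.6]
grip_width: 0.0851
```

Emit:
move_arm(
  increments=[
    {"grip": 0,"linear": [0.22,0,0],"twist": 0},
    {"grip": 0,"linear": [0.22,0,0],"twist": 0},
    {"grip": 0,"linear": [0.22,0,0],"twist": 0},
    {"grip": 0,"linear": [0.22,0,0],"twist": 0},
    {"grip": 0,"linear": [0.1,0,0],"twist": 0},
  ],
)

```text
clock: 32.95
eef_pos: [0.5326, -0.3624, 0.2495]
tool_rot: [0.531, -0.503, 0.48, -0.485]
ft_force: [0.8, 0.1, 0.3]
grip_width: 0.0855
```

```bash
python3 go.py 530 -352 220; python3 chk.py 4
python3 - <<'E'
from h import *
for n in("top","scene"):
    for k in(0,4):
        f=np.load(f"{n}{k}.npz"); im=f["im"]; a=(185,225,282,302) if 0 else None
        r=(slice(178,200),slice(280,303)) if n=="top" else (slice(172,184),slice(338,356))
        g=255-im[r].max(2).astype(float); g[g<170]=0; g-=170*(g>0)
        v,u=np.mgrid[r]; print(n,k,(u*g).sum()/g.sum(),(v*g).sum()/g.sum(),(g>0).sum())
E
```

```text
clk 32.95 p [ 532.6 -362.4  249.5] jawyaw 1.9 ydir [-0.069 -0.024 -0.997] f [0.8 0.1 0.3] w 85.5 q [-0.57  0.58  0.56  1.6  -0.06  0.97]
units [-0.055  0.147 -0.001]
top caps 157 mean [514.2  46.9 140.5] rect [515.   46.9] [28.6 28.1] 27.0 circ [515.2  47.4] 14.8
top jugtop 169 mean [509.7  45.2 116.2] rect [513.4  47.1] [45.1 45.7] 20.7 circ [514.3  47.3] 24.9
top sides 132 mean [496.1  40.3  61.8] rect [500.1  41.6] [19.6 49.6] 19.9 circ [509.3  44.9] 24.8
top sides 116 mean [ 487.6 -119.    25.3] rect [ 490.2 -119.5] [ 7.8 78.6] 89.7 circ [ 490.2 -118.1] 39.3
top sides 95 mean [405.7 -29.4  48.5] rect [407.7 -28.6] [14.7 44.2] 0.3 circ [402.2 -28.6] 22.1
scene caps 89 mean [519.5  46.2 140.3] rect [517.9  46.3] [25.5 28.7] 82.6 circ [517.6  46.1] 15.8
scene jugtop 91 mean [526.4  43.2 117.3] rect [524.8  44.9] [45.5 38. ] 80.7 circ [520.4  46.3] 23.9
scene sides 133 mean [409.6 -31.4  39.7] rect [409.1 -30.9] [17.8 49.5] 0.5 circ [401.1 -31. ] 24.8
scene sides 370 mean [608.5 -55.1  30.3] rect [595.7 -74.1] [270.2 136.1] 44.7 circ [550.7 -28.5] 135.1
scene sides 245 mean [536.7  42.3  61.4] rect [531.6  41.1] [51.7 25.7] 68.7 circ [521.3  45.1] 25.9
scene sides 265 mean [617.1 -90.1  59.7] rect [611.3 -90. ] [39.  41.3] 89.5 circ [611.5 -89.4] 27.1
top 0 290.7576543850545 188.22487458917143 154
top 4 290.3652000724244 187.47546623212023 148
scene 0 346.3562744694004 178.90067999175767 86
scene 4 346.76702819956614 179.26225596529284 80
```

Bottle is back within about 1.5 mm and upright. The tool has picked up a ~4° tilt, so I check how a fast descent affects it before gripping the jug.

Emit:
move_arm(
  increments=[
    {"grip": 0,"linear": [-0.04,0.2,0],"twist": 0},
    {"grip": 0,"linear": [-0.01,0.15,0],"twist": 0},
    {"grip": 0,"linear": [0,-0.003,0],"twist": 0},
    {"grip": 0,"linear": [0,-0.003,0],"twist": 0},
    {"grip": 0,"linear": [0,-0.003,0],"twist": 0},
  ],
)

```text
clock: 33.55
eef_pos: [0.5275, -0.3509, 0.1776]
tool_rot: [0.531, -0.504, 0.478, -0.485]
ft_force: [-0.0, -0.1, 0.0]
grip_width: 0.0854
```

```bash
python3 go.py 530 -352 170
```

```text
clk 33.55 p [ 527.5 -350.9  177.6] jawyaw 1.9 ydir [-0.07  -0.021 -0.997] f [-0.  -0.1  0. ] w 85.4 q [-0.56  0.58  0.37  1.41 -0.06  0.98]
units [0.005 0.037 0.015]
```

Emit:
move_arm(
  increments=[
    {"grip": 0,"linear": [0,-0.02,-0.1],"twist": 0},
    {"grip": 0,"linear": [0,0,-0.1],"twist": 0},
    {"grip": 0,"linear": [0,-0.003,0],"twist": 0},
    {"grip": 0,"linear": [0,-0.003,0],"twist": 0},
    {"grip": 0,"linear": [0,-0.003,0],"twist": 0},
  ],
)

```text
clock: 34.05
eef_pos: [0.4931, -0.3529, 0.1949]
tool_rot: [0.53, -0.498, 0.483, -0.487]
ft_force: [-0.0, -0.5, -0.5]
grip_width: 0.085
```

```bash
python3 go.py 530 -352 170
```

```text
clk 34.05 p [ 493.1 -352.9  194.9] jawyaw 2.08 ydir [-0.057 -0.029 -0.998] f [-0.  -0.5 -0.5] w 85.0 q [-0.59  0.5   0.28  1.39 -0.06  0.94]
units [-0.001  0.113  0.191]
```

Emit:
move_arm(
  increments=[
    {"grip": 0,"linear": [0,0,0.1],"twist": 0},
    {"grip": 0,"linear": [0,0,0.1],"twist": 0},
    {"grip": 0,"linear": [0,-0.003,0],"twist": 0},
    {"grip": 0,"linear": [0,-0.003,0],"twist": 0},
    {"grip": 0,"linear": [0,-0.003,0],"twist": 0},
  ],
)

```text
clock: 34.55
eef_pos: [0.5373, -0.3514, 0.1962]
tool_rot: [0.53, -0.496, 0.484, -0.488]
ft_force: [0.4, -0.4, 0.2]
grip_width: 0.0855
```

```bash
python3 go.py 530 -352 170
```

```text
clk 34.55 p [ 537.3 -351.4  196.2] jawyaw 2.17 ydir [-0.054 -0.031 -0.998] f [ 0.4 -0.4  0.2] w 85.5 q [-0.55  0.57  0.41  1.44 -0.05  0.98]
units [-0.002  0.133 -0.029]
```

A quick pull back towards the base reduces the tilt; repeat it.

Emit:
move_arm(
  increments=[
    {"grip": 0,"linear": [0,0,-0.12],"twist": 0.003},
    {"grip": 0,"linear": [0,-0.003,0],"twist": 0.003},
    {"grip": 0,"linear": [0,0,-0.12],"twist": 0.003},
    {"grip": 0,"linear": [0,-0.003,0],"twist": 0},
    {"grip": 0,"linear": [0,0,-0.12],"twist": 0},
  ],
)

```text
clock: 35.05
eef_pos: [0.4643, -0.353, 0.2009]
tool_rot: [0.526, -0.5, 0.489, -0.484]
ft_force: [-0.8, -0.2, -0.9]
grip_width: 0.0853
```

```bash
python3 go.py 530 -352 170
```

```text
clk 35.05 p [ 464.3 -353.   200.9] jawyaw 1.15 ydir [-0.053 -0.031 -0.998] f [-0.8 -0.2 -0.9] w 85.3 q [-0.62  0.44  0.21  1.37 -0.06  0.93]
units [-0.003  0.137  0.336]
```

Emit:
move_arm(
  increments=[
    {"grip": 0,"linear": [0,-0.003,0],"twist": 0},
    {"grip": 0,"linear": [0,0,0.08],"twist": 0},
    {"grip": 0,"linear": [0,0,0.08],"twist": 0},
    {"grip": 0,"linear": [0,0,0.08],"twist": 0},
    {"grip": 0,"linear": [0,0,0.08],"twist": 0},
  ],
)

```text
clock: 35.55
eef_pos: [0.5292, -0.3533, 0.2015]
tool_rot: [0.524, -0.5, 0.492, -0.483]
ft_force: [0.9, -0.2, 0.2]
grip_width: 0.0854
```

```bash
python3 go.py 530 -352 170
```

```text
clk 35.55 p [ 529.2 -353.3  201.5] jawyaw 0.8 ydir [-0.048 -0.032 -0.998] f [ 0.9 -0.2  0.2] w 85.4 q [-0.56  0.55  0.39  1.43 -0.05  0.99]
units [-0.012  0.157  0.012]
```

Emit:
move_arm(
  increments=[
    {"grip": 0,"linear": [0,0,-0.15],"twist": 0},
    {"grip": 0,"linear": [0,0,-0.15],"twist": 0},
    {"grip": 0,"linear": [0,-0.003,0],"twist": 0},
    {"grip": 0,"linear": [0,-0.003,0],"twist": 0},
    {"grip": 0,"linear": [0,-0.003,0],"twist": 0},
  ],
)

```text
clock: 36.05
eef_pos: [0.4755, -0.354, 0.2029]
tool_rot: [0.524, -0.499, 0.491, -0.485]
ft_force: [0.1, -0.2, 0.2]
grip_width: 0.0851
```

Emit:
move_arm(
  increments=[
    {"grip": 0,"linear": [0,0,0.15],"twist": 0},
    {"grip": 0,"linear": [0,0,0.15],"twist": 0},
    {"grip": 0,"linear": [0,-0.003,0],"twist": 0},
    {"grip": 0,"linear": [0,-0.003,0],"twist": 0},
    {"grip": 0,"linear": [0,-0.003,0],"twist": 0},
  ],
)

```text
clock: 36.55
eef_pos: [0.5407, -0.3526, 0.2022]
tool_rot: [0.524, -0.498, 0.492, -0.486]
ft_force: [0.2, 0.1, 0.1]
grip_width: 0.0853
```

```bash
python3 go.py 530 -352 170
```

```text
clk 36.55 p [ 540.7 -352.6  202.2] jawyaw 1.13 ydir [-0.043 -0.032 -0.999] f [0.2 0.1 0.1] w 85.3 q [-0.55  0.57  0.42  1.44 -0.05  1.  ]
units [-0.009  0.163 -0.046]
```

Emit:
move_arm(
  increments=[
    {"grip": 0,"linear": [0,0.24,0],"twist": 0},
    {"grip": 0,"linear": [0,0,0],"twist": 0},
    {"grip": 0,"linear": [0,-0.06,0],"twist": 0},
    {"grip": 0,"linear": [0,-0.06,0],"twist": 0},
    {"grip": 0,"linear": [0,-0.06,0],"twist": 0},
  ],
)

```text
clock: 37.05
eef_pos: [0.5383, -0.3534, 0.1967]
tool_rot: [0.523, -0.497, 0.493, -0.486]
ft_force: [1.2, -0.6, -0.6]
grip_width: 0.0855
```

```bash
python3 go.py 530 -352 170
```

```text
clk 37.05 p [ 538.3 -353.4  196.7] jawyaw 1.01 ydir [-0.042 -0.033 -0.999] f [ 1.2 -0.6 -0.6] w 85.5 q [-0.56  0.56  0.4   1.42 -0.05  1.  ]
units [-0.012  0.135 -0.036]
```

Emit:
move_arm(
  increments=[
    {"grip": 0,"linear": [-0.005,0.06,-0.015],"twist": 0},
    {"grip": 0,"linear": [-0.005,0.08,-0.01],"twist": 0},
    {"grip": 0,"linear": [0,0.1,-0.01],"twist": 0},
    {"grip": 0,"linear": [0,0.1,0],"twist": 0},
    {"grip": 0,"linear": [0,0.05,0],"twist": 0},
  ],
)

```text
clock: 37.55
eef_pos: [0.5381, -0.3619, 0.1383]
tool_rot: [0.52, -0.485, 0.506, -0.488]
ft_force: [-0.3, -0.3, 0.1]
grip_width: 0.0858
```

```bash
python3 go.py 530 -352 80
```

```text
clk 37.55 p [ 538.1 -361.9  138.3] jawyaw 0.91 ydir [-0.011 -0.053 -0.999] f [-0.3 -0.3  0.1] w 85.8 q [-0.57  0.57  0.25  1.24 -0.05  0.99]
units [-0.066  0.289 -0.036]
```

```bash
python3 go.py
python3 - <<'E'
from seg import *
im,d=bot.camera("scene"); cv2.imwrite("pics/s5.png",cv2.resize(im[110:260,170:400],None,fx=3,fy=3)); P=cloud("scene",d)
lay("scene",P,d>0,.1,.116,.4,.65,-.45,-.15,"jugtop")
im,d=bot.camera("top"); P=cloud("top",d); lay("top",P,d>0,.1,.116,.4,.65,-.45,-.15,"jugtop")
E
```

```text
clk 37.55 p [ 538.1 -361.9  138.3] jawyaw 0.91 ydir [-0.011 -0.053 -0.999] f [-0.3 -0.3  0.1] w 85.8 q [-0.57  0.57  0.25  1.24 -0.05  0.99]
scene jugtop 206 mean [ 536.7 -337.5  107. ] rect [ 531.6 -339.3] [50.7 56.4] 1.9 circ [ 530.  -339.8] 34.6
top jugtop 445 mean [ 526.7 -342.8  107.1] rect [ 527.7 -347.9] [49.  75.6] 5.1 circ [ 530.6 -348.4] 41.9
```

View pics/s5.png

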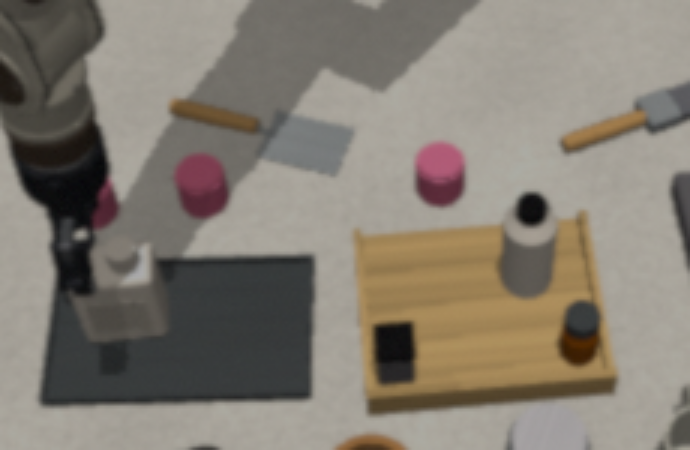

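The jug is unmoved and upright; the gripper is about 10 mm off in y. Correct, then descend.

Emit:
move_arm(
  increments=[
    {"grip": 0,"linear": [-0.03,-0.003,-0.018],"twist": 0},
    {"grip": 0,"linear": [-0.03,-0.003,-0.015],"twist": 0},
    {"grip": 0,"linear": [-0.01,0.02,0],"twist": 0},
    {"grip": 0,"linear": [0,0.02,0],"twist": 0},
    {"grip": 0,"linear": [0,0,0],"twist": 0},
  ],
)

```text
clock: 38.15
eef_pos: [0.5325, -0.3479, 0.1349]
tool_rot: [0.519, -0.483, 0.508, -0.488]
ft_force: [-0.1, 0.0, -0.2]
grip_width: 0.085
```

```bash
python3 go.py 530 -352 80
```

```text
clk 38.15 p [ 532.5 -347.9  134.9] jawyaw 0.94 ydir [-0.006 -0.056 -0.998] f [-0.1  0.  -0.2] w 85.0 q [-0.55  0.54  0.2   1.2  -0.05  1.  ]
units [ 0.005  0.275 -0.011]
```

Emit:
move_arm(
  increments=[
    {"grip": 0,"linear": [0,0.04,-0.006],"twist": 0},
    {"grip": 0,"linear": [0,0.07,-0.004],"twist": 0},
    {"grip": 0,"linear": [0,0.07,0],"twist": 0},
    {"grip": 0,"linear": [0,0.06,0],"twist": 0},
    {"grip": 0,"linear": [0,0.01,0],"twist": 0},
  ],
)

```text
clock: 38.65
eef_pos: [0.5304, -0.3514, 0.0821]
tool_rot: [0.519, -0.483, 0.509, -0.488]
ft_force: [-0.3, -0.6, -0.6]
grip_width: 0.0853
```

```bash
python3 go.py 530.5 -352 80
```

```text
clk 38.65 p [ 530.4 -351.4   82.1] jawyaw 0.93 ydir [-0.005 -0.057 -0.998] f [-0.3 -0.6 -0.6] w 85.3 q [-0.56  0.58  0.12  1.08 -0.05  0.99]
units [0.002 0.011 0.001]
```

Emit:
move_arm(
  increments=[
    {"grip": 1,"linear": [0,0,0],"twist": 0},
    {"grip": 1,"linear": [0,-0.001,0],"twist": 0},
    {"grip": 1,"linear": [0,-0.001,0],"twist": 0},
    {"grip": 1,"linear": [0,-0.001,0],"twist": 0},
    {"grip": 1,"linear": [0,0,0],"twist": 0},
  ],
)

```text
clock: 39.15
eef_pos: [0.5299, -0.3512, 0.0826]
tool_rot: [0.52, -0.483, 0.508, -0.488]
ft_force: [-0.3, -0.1, -4.3]
grip_width: 0.049
```

```bash
python3 go.py
```

```text
clk 39.15 p [ 529.9 -351.2   82.6] jawyaw 0.92 ydir [-0.006 -0.056 -0.998] f [-0.3 -0.1 -4.3] w 49.0 q [-0.56  0.58  0.12  1.09 -0.05  0.99]
```

Emit:
move_arm(
  increments=[
    {"grip": 1,"linear": [0,-0.04,0],"twist": 0},
    {"grip": 1,"linear": [0,-0.08,0],"twist": 0},
    {"grip": 1,"linear": [0,-0.1,0],"twist": 0},
    {"grip": 1,"linear": [0,-0.1,0],"twist": 0},
    {"grip": 1,"linear": [-0.05,-0.05,0],"twist": 0},
  ],
)

```text
clock: 39.65
eef_pos: [0.528, -0.336, 0.1557]
tool_rot: [0.52, -0.486, 0.506, -0.487]
ft_force: [1.4, -0.1, -3.9]
grip_width: 0.0493
```

Emit:
move_arm(
  increments=[
    {"grip": 1,"linear": [-0.1,-0.003,0],"twist": 0},
    {"grip": 1,"linear": [-0.15,-0.003,-0.01],"twist": 0},
    {"grip": 1,"linear": [-0.15,-0.003,-0.01],"twist": 0},
    {"grip": 1,"linear": [-0.15,-0.003,-0.01],"twist": 0},
    {"grip": 1,"linear": [-0.15,-0.003,-0.01],"twist": 0},
  ],
)

```text
clock: 40.15
eef_pos: [0.5183, -0.1918, 0.1539]
tool_rot: [0.518, -0.486, 0.509, -0.487]
ft_force: [-0.0, 0.5, -3.7]
grip_width: 0.0489
```

```bash
python3 go.py 519 -52 140
```

```text
clk 40.15 p [ 518.3 -191.8  153.9] jawyaw 0.57 ydir [-0.008 -0.053 -0.999] f [-0.   0.5 -3.7] w 48.9 q [-0.33  0.38 -0.01  1.17 -0.05  1.23]
units [-0.702  0.032  0.011]
```

Emit:
move_arm(
  increments=[
    {"grip": 1,"linear": [-0.16,0,0],"twist": -0.003},
    {"grip": 1,"linear": [-0.16,0,0],"twist": 0},
    {"grip": 1,"linear": [-0.15,0,0],"twist": 0},
    {"grip": 1,"linear": [-0.1,0,0],"twist": 0},
    {"grip": 1,"linear": [-0.03,0.01,0],"twist": 0},
  ],
)

```text
clock: 40.65
eef_pos: [0.5128, -0.0606, 0.1457]
tool_rot: [0.52, -0.484, 0.504, -0.491]
ft_force: [-0.7, -0.2, -3.6]
grip_width: 0.0488
```

```bash
python3 go.py 518.4 -51.7 95
```

```text
clk 40.65 p [512.8 -60.6 145.7] jawyaw 1.28 ydir [-0.009 -0.05  -0.999] f [-0.7 -0.2 -3.6] w 48.8 q [-0.09  0.33 -0.11  1.14 -0.05  1.46]
units [-0.056  0.251  0.031]
```

Emit:
move_arm(
  increments=[
    {"grip": 1,"linear": [-0.02,0.04,0.01],"twist": 0.002},
    {"grip": 1,"linear": [-0.02,0.06,0.01],"twist": 0},
    {"grip": 1,"linear": [-0.01,0.06,0.005],"twist": 0},
    {"grip": 1,"linear": [0,0.05,0],"twist": 0},
    {"grip": 1,"linear": [0,0.01,0],"twist": 0},
  ],
)

```text
clock: 41.15
eef_pos: [0.5169, -0.0533, 0.0968]
tool_rot: [0.519, -0.485, 0.506, -0.489]
ft_force: [0.0, -0.2, -3.1]
grip_width: 0.0489
```

```bash
python3 go.py 518.4 -51.7 90
```

```text
clk 41.15 p [516.9 -53.3  96.8] jawyaw 0.96 ydir [-0.009 -0.051 -0.999] f [ 0.  -0.2 -3.1] w 48.9 q [-0.07  0.38 -0.17  1.03 -0.05  1.48]
units [-0.009  0.033  0.008]
```

Emit:
move_arm(
  increments=[
    {"grip": 1,"linear": [-0.008,0.01,0.006],"twist": 0},
    {"grip": 1,"linear": [0,0.01,0.003],"twist": 0},
    {"grip": 1,"linear": [0,0.008,0],"twist": 0},
    {"grip": 1,"linear": [0,0.005,0],"twist": 0},
    {"grip": 1,"linear": [0,0,0],"twist": 0},
  ],
)

```text
clock: 41.65
eef_pos: [0.5189, -0.0531, 0.0909]
tool_rot: [0.518, -0.486, 0.506, -0.488]
ft_force: [-0.2, 0.6, -3.5]
grip_width: 0.0493
```

```bash
python3 go.py 518.4 -51.7 88
```

```text
clk 41.65 p [518.9 -53.1  90.9] jawyaw 0.81 ydir [-0.009 -0.05  -0.999] f [-0.2  0.6 -3.5] w 49.3 q [-0.07  0.39 -0.17  1.02 -0.05  1.48]
units [-0.008  0.014 -0.002]
```

Emit:
move_arm(
  increments=[
    {"grip": 1,"linear": [-0.008,0.002,-0.003],"twist": -0.001},
    {"grip": 1,"linear": [0,0.006,0],"twist": 0},
    {"grip": 1,"linear": [0,0.006,0],"twist": 0},
    {"grip": 1,"linear": [0,0.003,0],"twist": 0},
    {"grip": 1,"linear": [0,0,0],"twist": 0},
  ],
)

```text
clock: 42.15
eef_pos: [0.5187, -0.0513, 0.0904]
tool_rot: [0.518, -0.485, 0.507, -0.49]
ft_force: [-1.2, -0.4, -3.9]
grip_width: 0.0492
```

```bash
python3 go.py 518.4 -51.7 88
```

```text
clk 42.15 p [518.7 -51.3  90.4] jawyaw 0.95 ydir [-0.006 -0.051 -0.999] f [-1.2 -0.4 -3.9] w 49.2 q [-0.07  0.39 -0.18  1.01 -0.05  1.49]
units [ 0.001  0.012 -0.001]
```

Emit:
move_arm(
  increments=[
    {"grip": 1,"linear": [0,0.008,0],"twist": 0},
    {"grip": 1,"linear": [0,0.006,0],"twist": 0},
    {"grip": 1,"linear": [0,0.004,0],"twist": 0},
    {"grip": 1,"linear": [0,0,0],"twist": 0},
    {"grip": 1,"linear": [0,0,0],"twist": 0},
  ],
)

```text
clock: 42.65
eef_pos: [0.5186, -0.0512, 0.0903]
tool_rot: [0.518, -0.484, 0.507, -0.49]
ft_force: [-1.5, 0.6, 2.6]
grip_width: 0.049
```

```bash
python3 go.py 518.4 -51.7 88
```

```text
clk 42.65 p [518.6 -51.2  90.3] jawyaw 0.98 ydir [-0.004 -0.051 -0.999] f [-1.5  0.6  2.6] w 49.0 q [-0.07  0.39 -0.18  1.01 -0.05  1.48]
units [ 0.002  0.011 -0.001]
```

Firm contact (force now upward). Release, rise, back off, and check.

Emit:
move_arm(
  increments=[
    {"grip": 0,"linear": [0,0,0],"twist": 0},
    {"grip": 0,"linear": [0,-0.003,0],"twist": 0},
    {"grip": 0,"linear": [0,-0.003,0],"twist": 0},
    {"grip": 0,"linear": [0,-0.06,0],"twist": 0},
    {"grip": 0,"linear": [0,-0.12,0],"twist": 0},
  ],
)

```text
clock: 43.15
eef_pos: [0.5184, -0.0493, 0.1258]
tool_rot: [0.519, -0.485, 0.506, -0.49]
ft_force: [-0.0, -0.2, 0.2]
grip_width: 0.0854
```

Emit:
move_arm(
  increments=[
    {"grip": 0,"linear": [0,-0.2,0],"twist": 0},
    {"grip": 0,"linear": [0,-0.2,0],"twist": 0},
    {"grip": 0,"linear": [0,-0.2,0],"twist": 0},
    {"grip": 0,"linear": [0,0,-0.15],"twist": 0},
    {"grip": 0,"linear": [0,0,-0.22],"twist": 0},
  ],
)

```text
clock: 43.65
eef_pos: [0.4514, -0.0442, 0.2586]
tool_rot: [0.515, -0.481, 0.51, -0.493]
ft_force: [-1.4, -0.1, 0.5]
grip_width: 0.0857
```

Emit:
move_arm(
  increments=[
    {"grip": 0,"linear": [0.1,0,-0.15],"twist": 0},
    {"grip": 0,"linear": [0.2,0,-0.05],"twist": 0},
    {"grip": 0,"linear": [0.2,0,0],"twist": 0},
    {"grip": 0,"linear": [0.2,0,0],"twist": 0},
    {"grip": 0,"linear": [0.1,0,0],"twist": 0},
  ],
)

```text
clock: 44.15
eef_pos: [0.4103, -0.2065, 0.2752]
tool_rot: [0.515, -0.475, 0.512, -0.498]
ft_force: [0.8, 0.7, 0.0]
grip_width: 0.0856
```

```bash
python3 go.py; python3 chk.py 6
python3 - <<'E'
from seg import *
for n in("top","scene"):
    for k in (0,6):
        f=np.load(f"{n}{k}.npz"); im,d=f["im"],f["d"]; P=cloud(n,d); ok=d>0
        L=lambda *a,**kk: lay(n+str(k),P,ok,*a,**kk)
        L(.076,.09,.54,.65,.03,.15,"jar"); L(.064,.076,.575,.65,-.15,-.03,"pot")
        L(.08,.1,.4,.65,.2,.4,"tin")
    c=(130,250,140,400) if n=="top" else (130,250,250,480)
    cv2.imwrite(f"pics/{n}6.png",cv2.resize(im[c[0]:c[1],c[2]:c[3]],None,fx=3,fy=3))
E
```

```text
clk 44.15 p [ 410.3 -206.5  275.2] jawyaw 1.51 ydir [ 0.021 -0.054 -0.998] f [0.8 0.7 0. ] w 85.6 q [-0.44  0.11 -0.04  1.38 -0.04  1.1 ]
top caps 154 mean [514.5  46.9 140.5] rect [515.1  47.1] [29.1 28.1] 71.1 circ [515.6  47.3] 14.9
top caps 158 mean [515.  -35.1 140.4] rect [515.8 -35. ] [28.8 28.6] 27.2 circ [516.3 -35.5] 15.1
top jugtop 169 mean [509.3  46.1 116. ] rect [514.7  46.7] [45.  47.2] 46.6 circ [515.   47.6] 24.6
top jugtop 538 mean [514.6 -54.4 115.6] rect [516.  -50.2] [48.  75.9] 0.7 circ [517.2 -49.7] 42.3
top sides 135 mean [496.1  40.5  62.4] rect [500.6  41.3] [20.3 50.1] 21.0 circ [510.1  45. ] 25.1
top sides 116 mean [ 487.6 -119.    25. ] rect [ 490.6 -119.4] [ 7.8 78.4] 89.8 circ [ 490.6 -119.5] 39.3
top sides 206 mean [491.7 -50.4  63.1] rect [493.4 -51.8] [ 7.4 78.4] 4.1 circ [496.4 -51.6] 39.2
top sides 95 mean [405.7 -29.4  48.4] rect [407.8 -28.7] [14.8 44.2] 0.1 circ [401.2 -28.7] 22.1
scene caps 92 mean [519.6  46.2 139.9] rect [517.6  46.4] [25.5 30.5] 86.3 circ [517.6  46.6] 16.2
scene caps 89 mean [520.3 -35.8 140. ] rect [518.6 -35.3] [25.2 33.5
[... 1026 characters left out ...]
] 17.9
top6 pot 256 mean [608.4 -90.   68.8] rect [608.3 -89.3] [38.3 38.3] 90.0 circ [608.9 -90.4] 25.6
top6 tin 384 mean [534.5 292.1  86.5] rect [535.3 293.1] [50.1 49.6] 34.2 circ [535.  293.1] 26.3
scene0 jar 108 mean [607.   87.1  80.9] rect [605.6  87.4] [31.1 36.3] 82.7 circ [606.2  88.2] 18.7
scene0 pot 162 mean [610.9 -90.5  69. ] rect [610.5 -90.4] [40.  38.9] 1.4 circ [611.8 -90. ] 25.7
scene6 jar 108 mean [607.4  87.3  81.4] rect [607.7  87.1] [31.2 35.1] 84.0 circ [607.4  85.9] 18.3
scene6 pot 172 mean [611.7 -89.9  68.8] rect [610.9 -90.3] [41.  38.9] 1.0 circ [611.5 -89.1] 26.6
scene6 tin 212 mean [540.7 291.9  86.4] rect [540.  292.8] [48.7 49.9] 41.9 circ [540.2 292.3] 26.8
```

View pics/top6.png

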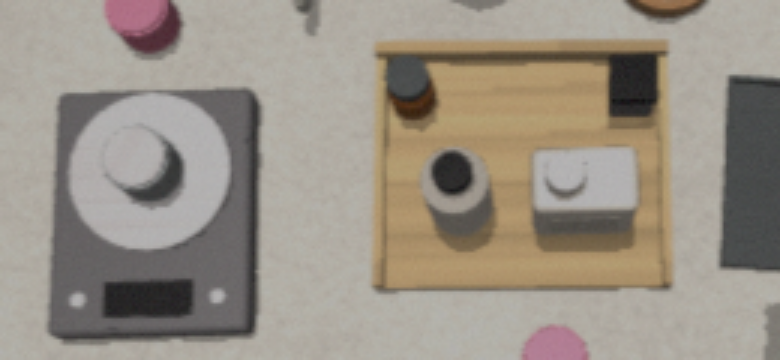

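View pics/scene6.png

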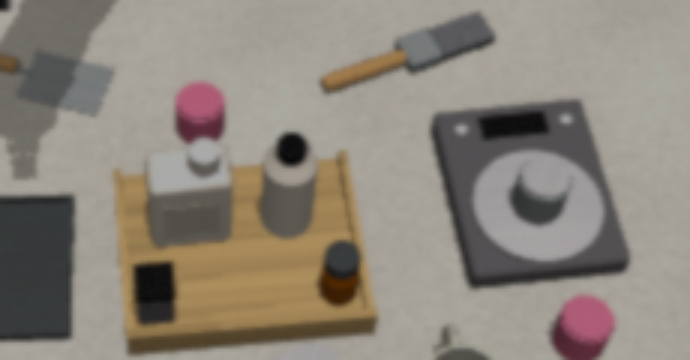

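Both views agree: the jug is within about 1 mm and about 1° of its start, the bottle within about 1.5 mm, and the tin is central on the pan. Everything is upright, the jar and pot are unmoved, and the arm is clear. Handing in.

```bash
python3 -c "
from workcell import bot
print(bot.job_done())"
```

```text
the job is handed in; nothing more can be done
None
```

I moved the jug and the bottle upright onto the tray, set the tin on the scale pan, and put the bottle and then the jug back on the stand. The job was handed in at about 44 s on the robot's clock, with the gripper open and clear of everything.

Last checks, comparing the start and final images in both cameras:

| Item | Result |
|---|---|
| Jug | about 1 mm from its start position. The turn reads within 0.2° in the top view; the coarser scene view reads about 1.7°. The jaw angle at placing was within 0.2° of that at the first grasp. |
| Bottle | about 1.5 mm from its start in x and 1 mm in y; I left it there. |
| Tin | upright, within about 1–2 mm of the pan centre. |
| Jar and pot | unmoved, within measurement noise (about 1 mm; one scene fit reads 2 mm for the jar). |

- **Camera disagreement:** the two cameras differ by about 3–5 mm in absolute x, so I judged each camera against its own start image.
- **Tool tilt:** the tool picked up a tilt of up to 4° along the way. I reduced it before regrasping the jug. Nothing fell, and no force reading I saw exceeded about 5 N.

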